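Load the steriliser canister, fit its nested lids and take the dust cover off again

ROBOT

A 7-joint arm with a two-finger parallel gripper is mounted at the origin on the work surface; the furniture and walls round the work are solid. World frame = base frame: x ahead of the robot, y to its left, z up, the work surface at z = 0. Lengths are in m, angles in rad, forces in N, time in s.
With the tool pointing down it reaches from about 0.425 to 0.875 m from the base axis. Payload 4.7 kg.
Tool frame: the origin (TCP) lies between the finger pads; the fingertips stand 11 mm ahead of it and the grasp point (between the pads) lies 8 mm behind it; z points along the fingers, y is the direction in which the jaws open and shut (so a half turn about z gives the same grasp; the last joint's range is limited). The gripper opens to 87 mm and grips with 3 to 60 N. Pads are 19 mm wide; open, the fingers measure 117 mm over their backs; the gripper's body (75 mm by 190 mm) begins 51 mm behind the grasp point.
Start: joints at [1.297, 0.321, -0.07, 1.45, 0.023, 1.371, -0.057], TCP at [0.184, -0.623, 0.234] pointing down, gripper open.
Joint ranges: [-2.86, 2.86], [-0.3, 2.09], [-1.38, 1.24], [0.06, 2.45], [-1.56, 4.7], [0.09, 2.05], [-2.69, 2.69]. Speed limits (rad/s): [2.57, 2.57, 3.14, 3.14, 3.14, 3.14, 3.14].

INTERFACE

Orientations are given as a rotation vector (axis times angle).
In Python, from bench import ctrl gives the robot as it stands.
- The arm moves only by the tool servo_tool, never from a script. Its argument "series" is a list of rows, each an object with "travel": the shift along the tool's x, y, z in m, a list of three; "angular": the turn, a rotation vector about the tool's x, y, z in rad, a list of three. A call has 1 to 5 rows; each row shifts and turns the commanded pose from where the row before left it, along the tool's axes as they then stand; what a row does not reach is not made up. A row lasts 1/10 s, in which the tool goes at most 50 mm and 8.59 degrees, less where a joint would pass 70% of its speed; a pose out of reach is approached as far as the arm can. A call with a gripper value outside its range is refused whole. "claw" is the finger opening in m, from 0 to 0.087, set as the call begins (left out, the last holds). The fingers move at their own pace and stop on an object; "squeeze" is the grip in N (left out, the last holds). Time passes only in rows, so rows that do not move let the fingers close. It gives the time, the measured TCP pose, the force and the opening at its end, in the units of the state.
- ctrl.get_state(): the state, without advancing time (a new reading comes with each control period).
- ctrl.get_image(name): name is "scene" or "top" or "wrist"; returns the picture (384x512x3 uint8, red, green, blue); there is no depth.
- ctrl.calibration(name): a dict with "fx", "fy", "cx", "cy" (pixels), "rvec" (rotation vector, rad) and "tvec" (3), from world to camera coordinates, as OpenCV has them. Camera axes: x right, y down, z forward; pixel columns grow to the right and rows downward; lengths in m; the calibration is good to about 2 mm. The wrist camera is an equidistant fisheye: a pixel r from the principal point sees the ray r / f radians off the axis. A picture is of the moment at which its call begins: read the wrist's pose just before it. calibration takes no time and is no camera call; for the wrist camera it gives the pose at the moment of the call.
- ctrl.close_job(): hands the job in, once; it reports no verdict.
The state is a dict: "time": time; "joint_positions": joint angles; "qd": joint speeds; "joint_torque": joint torques, N m; "position": TCP position; "tool_rot": TCP orientation; "ft_force": force on the tool from outside, world axes, zero at the start; "torque": the same for the moment, N m; "grip_width": opening from 0.0 (shut) to 1.0 (fully open).
Only numpy, scipy, OpenCV 4.12 (cv2) and the standard library are available. Lean on these libraries where they do the work, as an engineer would, in place of code of your own. Each camera call takes 0.05 s, during which the arm holds its last target.

TASK

Get the canister ready for the steam steriliser: tip the four green caps out of the white tray into the steel canister, and stand the empty tray upright on the table beside it, let go. Then carry the two lids by the red knob, still nested, onto the canister, seat them gently and let go; grip the blue outer lid by its white collar and lift it straight off on its own, at least 6 cm up, leaving the inner lid seated undisturbed and level on the canister. Finish while holding the blue lid still and roughly level in the air, and do not disturb the gel bottle, the oximeter or the vial.

Things in the scene. Friction and masses are not known exactly. Their poses are not given: they have to be found in the camera images.
- canister: Open round steel canister, fixed to the table: outside diameter 108, inside diameter 102, 85 high, floor 5 thick. Origin: centre of its underside, z up. Two small wire lugs stick out 70 from the axis at half height (along its +y and -y).
- canister_rim (a point): Centre of the canister's mouth, in the plane of its rim, 85 above the table.
- tray: White pouring tray (200 g) that holds the four caps at the start. Origin: centre of its flat floor's underside. Flat floor 76 (x) by 78 (y), 3 thick; walls 40 high at the back (+x) and both sides (inside width 72); to -x the floor runs on as a lip that rises 12 degrees and is open at its end, so it pours towards its -x. Tilted about 55 to 60 degrees nose-down, the caps slide out (they begin to slide at about 30 degrees on the floor).
- tray_handle (a point): Centre of the blue bridge handle: a bar along the tray's y, 82 long, 12 thick (x) and 16 high (z), 78 above the tray's underside, straight above the centre of its floor; clear space under the bar down to the caps (30 above the tops of the walls). Pinch it across x. Axes as the tray's.
- tray_lip (a point): Middle of the lip's end edge, where the caps fall off: 75.5 to -x of the handle and 66.5 below it (11.5 above the tray's underside). The lip is 78 wide.
- inner_lid: Steel inner lid (250 g), loose. Origin: centre of its underside. A plug 88 in diameter and 10 deep goes into the canister's mouth, a flange 112 in diameter and 5 thick above it rests on the rim. When seated, the origin is 75 above the table. A red knob stands at the centre: diameter 16, from 15 to 76 above the origin. At the start it rests on the table on its plug, with the outer lid nested on it.
- knob_grip (a point): On the knob's axis, 64 above the inner lid's underside, 12 below the knob's top; half-way along the 27 that stand free above the outer lid's collar. 139 above the table when seated. Lifting the knob lifts both lids.
- outer_lid: Blue outer lid (120 g), loose, that lies on the inner lid's flange (about 4 play sideways). Origin: centre of its disc's underside, 15 above the inner lid's underside when nested. Disc 128 in diameter, 4 thick; a skirt reaches 12 below the disc; the knob passes through a 26 hole at its centre.
- collar_grip (a point): Centre, half-way up, of the outer lid's white collar: a tube round the knob, outside diameter 38, inside 26, from 4 to 34 above the outer lid's origin; this point is 21 above the origin. The knob's top stands 40 above this point when nested.
- cap1_mid (a point): Centre of a rigid green cap, diameter 22, 14 high, 12 g; the four stand on the tray's floor at the start.
- cap2_mid (a point): Centre of a rigid green cap, diameter 22, 14 high, 12 g; the four stand on the tray's floor at the start.
- cap3_mid (a point): Centre of a rigid green cap, diameter 22, 14 high, 12 g; the four stand on the tray's floor at the start.
- cap4_mid (a point): Centre of a rigid green cap, diameter 22, 14 high, 12 g; the four stand on the tray's floor at the start.
- gel_mid (a point): Pump gel bottle, 69 x 55 x 176, white; point on its axis 70 above the table. Bystander.
- oximeter_mid (a point): Blue and white finger oximeter, 33 x 58 x 30, lying on the table; its centre. Bystander.
- vial_mid (a point): Amber glass vial with blue cap, diameter 23, 58 high; its centre. Bystander.
There are look-alikes about, which are no part of the job. There is more than one size of the outer_lid; the one meant has the size given above.

How it is judged:
On the way, in this order (a step that is already met when the one before it is completed fails the run):
1. all four caps lie in the canister (horizontal distance between each of cap1_mid, cap2_mid, cap3_mid, cap4_mid and canister_rim below 0.052 m and height (world z) of each of cap1_mid, cap2_mid, cap3_mid, cap4_mid below 0.07 m), for 0.2 s.
2. the empty tray stands upright on the table beside the canister, let go (all of step 1 and height (world z) of tray below 0.005 m and angle between tray's own z axis and vertical below 0.06 rad and horizontal distance between tray and canister_rim above 0.08 m and contact force between the fingers and tray below 0.1 N), for 0.2 s.
3. the nested lids sit together on the canister, let go (horizontal distance between knob_grip and canister_rim below 0.012 m and height (world z) of knob_grip between 0.135 and 0.142 m and angle between knob_grip's own z axis and vertical below 0.04 rad and z of collar_grip in the frame of knob_grip below -0.025 m and horizontal distance between collar_grip and knob_grip below 0.01 m and contact force between the fingers and inner_lid below 0.1 N and contact force between the fingers and outer_lid below 0.1 N), for 0.2 s.
At the end, for the whole second after the job is handed in: Caps in the canister; tray upright on the table (0.06 rad), over 80 mm from the canister axis, let go; inner lid seated (12 mm of axis, 4 mm height, 0.04 rad), touched by nothing but the canister; outer lid held still by the fingers alone, 50 mm or more above its seat, tilt under 0.3 rad (all of step 2 and horizontal distance between knob_grip and canister_rim below 0.012 m and height (world z) of knob_grip between 0.135 and 0.142 m and angle between knob_grip's own z axis and vertical below 0.04 rad and z of collar_grip in the frame of canister_rim above 0.076 m and angle between collar_grip's own z axis and vertical below 0.3 rad and contact force between the fingers and outer_lid above 1 N and contact force between each of outer_lid, the fingers and inner_lid below 0.05 N and contact force between outer_lid and canister below 0.05 N and linear speed of each of outer_lid, inner_lid below 0.03 m/s); the arm keeps its last pose, push and grip.
It fails at once if the outer lid comes away from the inner lid while the inner lid is not seated on the canister ((distance between collar_grip and knob_grip above 0.045 m or z of collar_grip in the frame of knob_grip above -0.012 m) and (horizontal distance between knob_grip and canister_rim above 0.015 m or height (world z) of knob_grip above 0.146 m or height (world z) of knob_grip below 0.13 m or angle between knob_grip's own z axis and vertical above 0.08 rad)).
It fails at once if the lids are dropped onto the canister from more than 12 mm (horizontal distance between knob_grip and canister_rim below 0.05 m and height (world z) of knob_grip above 0.151 m and contact force between the fingers and inner_lid below 0.05 N and contact force between the fingers and outer_lid below 0.05 N).
It fails at once if the gel bottle is pushed more than 25 mm or tipped (distance of gel_mid from where it was at the start of the episode above 0.025 m or angle between gel_mid's own z axis and vertical above 0.5 rad).
It fails at once if the oximeter is pushed more than 25 mm or tipped (distance of oximeter_mid from where it was at the start of the episode above 0.025 m or angle between oximeter_mid's own z axis and vertical above 0.5 rad).
It fails at once if the vial is pushed more than 25 mm or tipped (distance of vial_mid from where it was at the start of the episode above 0.025 m or angle between vial_mid's own z axis and vertical above 0.5 rad).
It also fails if it takes over 72 s, if anything falls off the work surface, if the arm or the gripper's body presses on something with over 40 N, if the wrist force passes 120 N, or if a joint passes its speed limit or range.

## Working session

There is one attempt and no reset: what is moved stays moved. The work goes in short steps, Python scripts to look and compute and a tool call to move; the robot and the scene stay as the last step left them, time stands still between calls to the robot, and variables do not carry over. Pictures are saved under pics/ and viewed, and the job is handed in when it is done.

Besides the shell and the picture viewer there is one more tool, called after "Call:" as name(argument=value, ...) on one line, values as JSON. servo_tool: Moves the arm, as the interface text tells. Its arguments: {"type":"object","properties":{"series":{"type":"array","items":{"type":"object","properties":{"travel":{"type":"array","items":{"type":"number"}},"angular":{"type":"array","items":{"type":"number"}}}}},"claw":{"type":"number"},"squeeze":{"type":"number"}},"required":["series"]}

```bash
ls; mkdir -p pics
python3 - <<'E'
from bench import ctrl
import cv2, numpy as np
print(ctrl.get_state())
for n in ["scene","top","wrist"]:
    c=ctrl.calibration(n); print(n,c)
    im=ctrl.get_image(n); cv2.imwrite(f"pics/{n}0.png",im[:,:,::-1])
E
```

```text
pics
{'time': 0.0, 'joint_positions': array([ 1.29709931,  0.32183392, -0.07007654,  1.45167975,  0.02259834,
        1.37076616, -0.05688493]), 'qd': array([ 7.41012664e-04, -5.99554738e-04,  1.12090503e-03,  2.19758365e-04,
       -6.88523878e-04,  8.90707239e-05,  3.12816121e-04]), 'joint_torque': array([-2.54729284e-04, -4.91292894e+01, -4.03714003e-01, -3.12526739e+01,
       -6.37530070e-02,  4.39265231e-02,  1.81574464e-04]), 'position': array([ 0.18429648, -0.62277802,  0.23245194]), 'tool_rot': array([-3.10726918e+00, -4.50303107e-01,  5.79218547e-04]), 'ft_force': array([0.67426773, 0.6714145 , 0.68347161]), 'torque': array([0.01734642, 0.06106391, 0.02409113]), 'grip_width': 0.9978840677885266}
scene {'fx': 470.749041532979, 'fy': 470.749041532979, 'cx': 262.3477099916014, 'cy': 191.35399388161917, 'rvec': array([ 1.62338713, -2.23479844,  0.63898169]), 'tvec': array([0.17200108, 0.48820082, 0.88523599])}
top {'fx': 401.5577470434348, 'fy': 401.5577470434348, 'cx': 258.1293958004612, 'cy': 188.15913892420934, 'rvec': array([ 2.1822774 , -2.13749423,  0.10978697]), 'tvec': array([-0.0082096 ,  0.54869803,  0.98414261])}
wrist {'fx': 297.3186396354542, 'fy': 297.3186396354542, 'cx': 259.1918190309654, 'cy': 194.3587916837978, 'rvec': array([-2.33481653,  1.74479438,  0.24010502]), 'tvec': array([-0.6496722 , -0.03175553,  0.39019143])}
```

View pics/scene0.png

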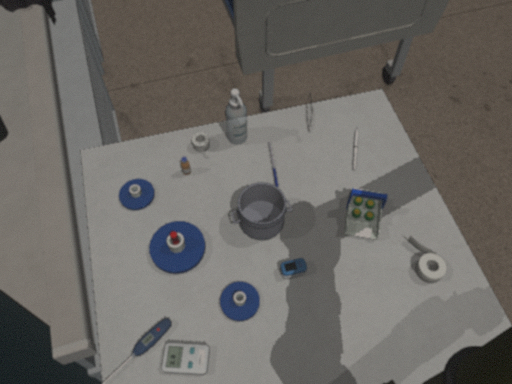

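View pics/top0.png

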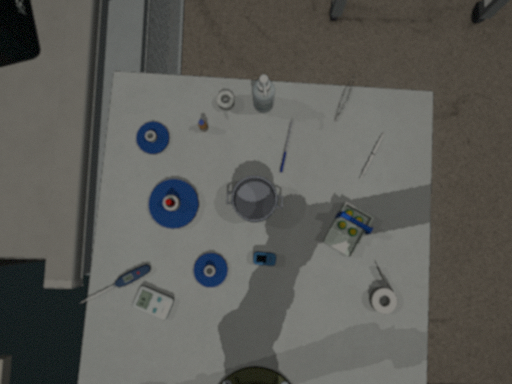

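View pics/wrist0.png

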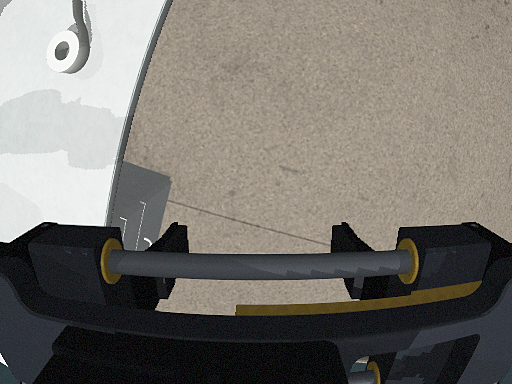

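The scene view shows the canister at (262,210), nested lids with the red knob at (176,240), the tray at (366,213), the gel bottle at (236,120), the vial at (185,165) and the oximeter at (293,267). In the top view the canister is at (255,199), the knob at (171,203) and the tray handle runs (340,212)-(370,230). The smaller blue lids are decoys. Next I'll measure.

```bash
cat > h.py <<'E'
from bench import ctrl
import cv2, numpy as np
from scipy.spatial.transform import Rotation as R
def cam(n):
    c=ctrl.calibration(n); Rm=R.from_rotvec(c['rvec']).as_matrix(); return c,Rm,np.array(c['tvec'])
def ray(n,uv,C=None):
    c,Rm,t=C or cam(n)
    x=(uv[0]-c['cx'])/c['fx']; y=(uv[1]-c['cy'])/c['fy']
    if n=='wrist':
        r=np.hypot(x,y); s=np.sinc(r/np.pi); d=np.array([x*s,y*s,np.cos(r)])
    else: d=np.array([x,y,1.])
    d=Rm.T@d; return -Rm.T@t, d/np.linalg.norm(d)
def onz(n,uv,z,C=None):
    o,d=ray(n,uv,C); return o+d*(z-o[2])/d[2]
def tri(obs):
    A=np.zeros((3,3));b=np.zeros(3)
    for n,uv in obs:
        o,d=ray(n,uv);P=np.eye(3)-np.outer(d,d);A+=P;b+=P@o
    p=np.linalg.solve(A,b); return p,[np.linalg.norm((np.eye(3)-np.outer(d,d))@(p-o)) for o,d in [ray(n,uv) for n,uv in obs]]
def proj(n,p,C=None):
    c,Rm,t=C or cam(n); q=Rm@np.array(p)+t
    if n=='wrist':
        th=np.arctan2(np.hypot(q[0],q[1]),q[2]); k=th/np.hypot(q[0],q[1]); return np.array([c['cx']+c['fx']*q[0]*k,c['cy']+c['fy']*q[1]*k])
    return np.array([c['cx']+c['fx']*q[0]/q[2],c['cy']+c['fy']*q[1]/q[2]])
def crop(im,x0,y0,x1,y1,k,f): cv2.imwrite(f,cv2.resize(im[y0:y1,x0:x1,::-1],None,fx=k,fy=k,interpolation=cv2.INTER_CUBIC))
def blobs(im,lo,hi,mn=8):
    hsv=cv2.cvtColor(np.ascontiguousarray(im),cv2.COLOR_RGB2HSV); m=cv2.inRange(hsv,np.array(lo),np.array(hi))
    n,l,s,c=cv2.connectedComponentsWithStats(m); return [(c[i].round(1),s[i]) for i in range(1,n) if s[i][4]>=mn],m
E
python3 - <<'E'
from h import *
T=cv2.imread('pics/top0.png')[:,:,::-1];S=cv2.imread('pics/scene0.png')[:,:,::-1]
crop(T,310,180,410,270,6,'pics/t_tray.png');crop(S,330,170,400,250,8,'pics/s_tray.png')
crop(T,120,150,300,260,4,'pics/t_mid.png');crop(S,140,170,310,290,4,'pics/s_mid.png')
for nm,im in (('T',T),('S',S)):
    print(nm,'blue');[print(b[0],b[1]) for b in blobs(im,(105,120,60),(125,255,255),20)[0]]
    print('red');[print(b[0],b[1]) for b in blobs(im,(0,150,80),(8,255,255),4)[0]+blobs(im,(172,150,80),(180,255,255),4)[0]]
E
```

```text
T blue
[152.8 137.6] [137 122  32  31 641]
[173.6 203.6] [ 149  180   49   48 1559]
[355.3 221.5] [339 212  33  21 158]
[210.4 269.4] [194 253  33  34 715]
red
[168.2 201.6] [166 199   5   6  23]
S blue
[136.6 194.9] [120 180  33  29 561]
[367.4 193.9] [351 189  36  11 157]
[177.2 247.8] [ 150  222   54   50 1733]
[239.5 301.5] [221 283  38  37 884]
red
[173.3 234.9] [171 233   5   5  19]
[172.7 232.5] [171 232   5   3   6]
```

View pics/t_tray.png

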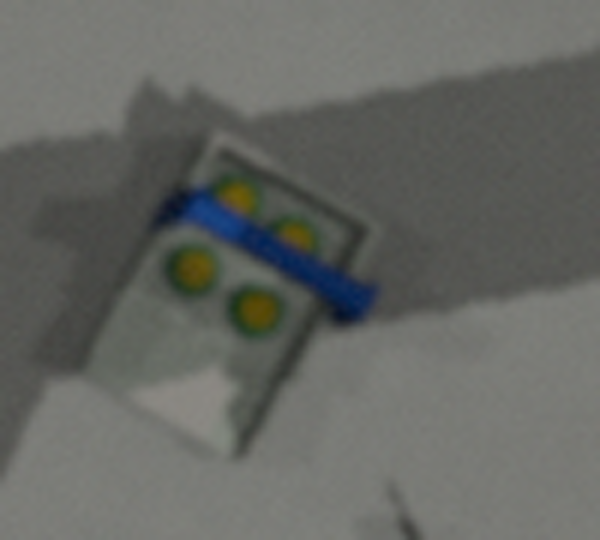

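View pics/s_tray.png

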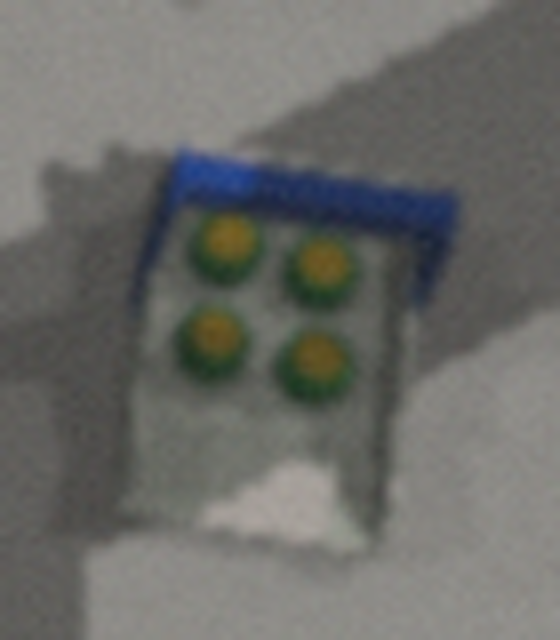

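View pics/t_mid.png

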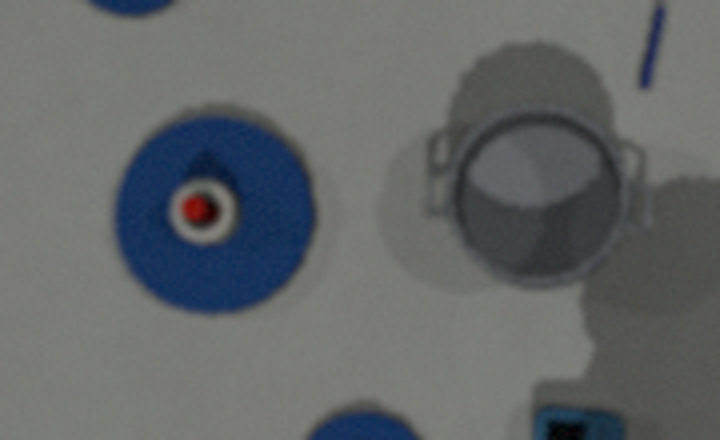

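View pics/s_mid.png

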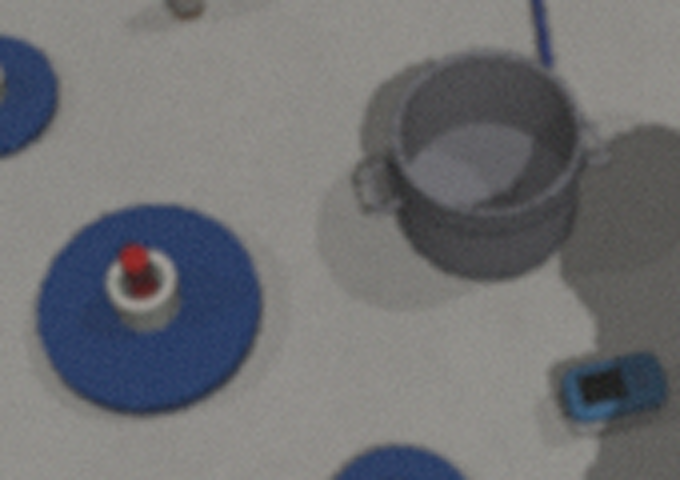

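The crops show the tray bar from (342,213) to (372,230) in top, with the lip end edge from (325,242) to (349,256). The lip points toward the lower left. The canister rim centre is near (255,200), the knob top near (169.8,202.2) in top and (173.6,234) in scene.

Run:
```python
from h import *
T=cv2.imread('pics/top0.png')[:,:,::-1];S=cv2.imread('pics/scene0.png')[:,:,::-1]
tc=lambda x,y:(310+x/6-.4,180+y/6-.4); sc=lambda x,y:(330+x/8-.4,170+y/8-.4)
a=onz('top',tc(195,203),.086);b=onz('top',tc(367,298),.086);print('bar top',a,b,(a+b)/2,np.linalg.norm(a-b))
a=onz('scene',sc(180,165),.086);b=onz('scene',sc(455,205),.086);print('bar scene',a,b,(a+b)/2,np.linalg.norm(a-b))
a=onz('top',tc(88,372),.012);b=onz('top',tc(237,458),.012);print('lip top',a,b,(a+b)/2,np.linalg.norm(a-b))
a=onz('scene',sc(125,515),.012);b=onz('scene',sc(370,548),.012);print('lip sc',a,b,(a+b)/2,np.linalg.norm(a-b))
print('knobtop T',onz('top',(169.6,202),.076),'S',onz('scene',(173.4,234),.076),tri([('top',(169.6,202)),('scene',(173.4,234))]))
# outer disc contour
for n,im in(('top',T),('scene',S)):
    _,m=blobs(im,(105,110,50),(125,255,255));cs,_=cv2.findContours(m,0,1)
    for c in cs:
        if cv2.contourArea(c)>400:
            h=cv2.convexHull(c)[:,0,:]; 
            p=np.array([onz(n,q,.019) for q in h])[:,:2].astype(np.float32)
            (x,y),r=cv2.minEnclosingCircle(p);print(n,'disc',x,y,r)
print('can T',onz('top',(255,199.4),.085))
sm=lambda x,y:(140+x/4-.4,170+y/4-.4)
# scene rim ellipse: left(393,150) right(586,..) top ~50 bottom ~215
P=np.array([onz('scene',sm(x,y),.085) for x,y in((390,140),(490,50),(586,135),(490,213))]);print(P,P.mean(0))
tm=lambda x,y:(120+x/4-.4,150+y/4-.4)
P=np.array([onz('top',tm(x,y),.085) for x,y in((453,199),(541,108),(632,199),(541,288))]);print(P,P.mean(0))
for nm,uT,z in(('gel',(264,95),.1),('vial',(203,123),.03),('oxi',(264,258),.015),('tapes',(384,300),.01),('ringnear',(226,100),.01),('pen',(287,145),0.),('thermo',(132,275),0.)):print(nm,onz('top',uT,z))
for uv in((90,384),(427,384),(115,72),(433,92)):print('table',onz('top',uv,0))
for nm,uv in (('lugL',tm(440,172)),('lugR',tm(640,183))):print(nm,onz('top',uv,.0425))
```

```text
bar top [ 0.48642853 -0.19738912  0.086     ] [ 0.45056199 -0.26470356  0.086     ] [ 0.46849526 -0.23104634  0.086     ] 0.07627347223234195
bar scene [ 0.48578254 -0.19525997  0.086     ] [ 0.44937404 -0.2650208   0.086     ] [ 0.46757829 -0.23014038  0.086     ] 0.07869023416090298
lip top [ 0.41808554 -0.16694292  0.012     ] [ 0.38359201 -0.22955244  0.012     ] [ 0.40083877 -0.19824768  0.012     ] 0.07148254933238164
lip sc [ 0.41738621 -0.16158538  0.012     ] [ 0.38545381 -0.22580952  0.012     ] [ 0.40142001 -0.19369745  0.012     ] 0.07172460253223763
knobtop T [0.50584085 0.21507739 0.076     ] S [0.50715594 0.22014592 0.076     ] (array([0.50702392, 0.21795999, 0.07379518]), [np.float64(0.002513143665185887), np.float64(0.002513143665185967)])
top disc 0.34323227405548096 0.11883749812841415 0.04151473194360733
top disc 0.5075125694274902 0.21932677924633026 0.06268853694200516
top disc 0.67756187915802 0.2804839611053467 0.04192737489938736
scene disc 0.3385081887245178 0.1218646988272667 0.04187268018722534
scene disc 0.5045682787895203 0.22149337828159332 0.0634273812
[... 351 characters left out ...]
[ 0.57040364  0.01104841  0.085     ]
 [ 0.516813   -0.04433349  0.085     ]
 [ 0.46286397  0.00867268  0.085     ]] [0.51617674 0.00941566 0.085     ]
gel [ 0.76756222 -0.00693858  0.1       ]
vial [0.71484133 0.14880264 0.03      ]
oxi [ 0.37398418 -0.01518532  0.015     ]
tapes [ 0.27679175 -0.31643415  0.01      ]
ringnear [0.78379565 0.09329092 0.01      ]
pen [ 0.66798217 -0.07008957  0.        ]
thermo [0.32302738 0.32009302 0.        ]
table [0.05574664 0.40949417 0.        ]
table [ 0.07577998 -0.42225621  0.        ]
table [0.85952295 0.39620587 0.        ]
table [ 0.81931836 -0.45690328  0.        ]
lugL [0.53482016 0.07396571 0.0425    ]
lugR [ 0.53047845 -0.05079926  0.0425    ]
```

Measured positions: canister ≈ (0.516, 0.011), knob ≈ (0.507, 0.218), tray handle ≈ (0.468, -0.2305), with the tray's x axis at about -27.5°. The sizes agree with those given. I'll write a row planner and go above the tray.

```bash
cat >> h.py <<'E'
def down(az):  # tool z down, tool y at azimuth az (rad)
    y=np.array([np.cos(az),np.sin(az),0]);z=np.array([0,0,-1.]);x=np.cross(y,z);return np.stack([x,y,z],1)
def pose():
    s=ctrl.get_state();return np.array(s['position']),R.from_rotvec(s['tool_rot']).as_matrix(),s
def plan(p1,R1,n=None,vmax=.045,wmax=.14,p0=None,R0=None):
    if p0 is None: p0,R0,_=pose()
    p1=np.array(p1);w=R.from_matrix(R0.T@R1).as_rotvec();
    n=n or int(np.ceil(max(np.linalg.norm(p1-p0)/vmax,np.linalg.norm(w)/wmax,1)))
    print('rows',n,'ang/row',(w/n).round(4))
    for i in range(n):
        Ri=R0@R.from_rotvec(w*i/n).as_matrix();print((Ri.T@((p1-p0)/n)).round(4))
def rep():
    p,Rm,s=pose();print('t',round(s['time'],2),'p',p.round(4),'az_y',np.degrees(np.arctan2(Rm[1,1],Rm[0,1])).round(2),'z',Rm[:,2].round(4),'F',s['ft_force'].round(1),'g',round(s['grip_width'],3),'q',s['joint_positions'].round(2))
E
python3 - <<'E'
from h import *
rep()
plan([.44,-.245,.22],down(np.radians(-27.5)))
E
```

```text
t 0.15 p [ 0.1843 -0.6229  0.2327] az_y -73.51 z [-5.0e-04  1.4e-03 -1.0e+00] F [ 0.4 -0.6 -0.3] g 1.002 q [ 1.3   0.32 -0.07  1.45  0.02  1.37 -0.06]
rows 11 ang/row [-0.0001 -0.     -0.073 ]
[ 0.032  -0.0263  0.0012]
[ 0.0339 -0.0239  0.0012]
[ 0.0355 -0.0214  0.0012]
[ 0.037  -0.0188  0.0012]
[ 0.0383 -0.016   0.0012]
[ 0.0393 -0.0132  0.0012]
[ 0.0402 -0.0103  0.0012]
[ 0.0408 -0.0073  0.0012]
[ 0.0413 -0.0043  0.0012]
[ 0.0415 -0.0013  0.0012]
[0.0414 0.0017 0.0012]
```

Call:
servo_tool(series=[{"travel":[0.032,-0.026,0.001],"angular":[0,0,-0.073]},{"travel":[0.034,-0.024,0.001],"angular":[0,0,-0.073]},{"travel":[0.0355,-0.0215,0.001],"angular":[0,0,-0.073]},{"travel":[0.037,-0.019,0.001],"angular":[0,0,-0.073]},{"travel":[0.038,-0.016,0.001],"angular":[0,0,-0.073]}], claw=0.087)

```text
time: 0.65
position: [0.3011, -0.4499, 0.2283]
tool_rot: [-2.974, -1.012, 0.0]
ft_force: [0.7, -0.1, -0.3]
grip_width: 1.004
```

Call:
servo_tool(series=[{"travel":[0.039,-0.013,0.001],"angular":[0,0,-0.073]},{"travel":[0.04,-0.01,0.001],"angular":[0,0,-0.073]},{"travel":[0.041,-0.007,0.001],"angular":[0,0,-0.073]},{"travel":[0.041,-0.004,0.001],"angular":[0,0,-0.073]},{"travel":[0.0415,-0.001,0.001],"angular":[0,0,-0.073]}])

```text
time: 1.15
position: [0.4177, -0.2796, 0.2235]
tool_rot: [2.741, 1.534, -0.0]
ft_force: [0.4, -0.5, 0.2]
grip_width: 0.998
```

Call:
servo_tool(series=[{"travel":[0.0415,0.002,0.001],"angular":[0,0,-0.073]},{"travel":[0,0,0],"angular":[0,0,0]},{"travel":[0,0,0],"angular":[0,0,0]}])

```text
time: 1.45
position: [0.441, -0.2459, 0.2224]
tool_rot: [2.684, 1.633, -0.001]
ft_force: [0.8, -0.9, -0.8]
grip_width: 0.999
```

Run:
```python
from h import *
rep()
im=ctrl.get_image('wrist');cv2.imwrite('pics/w1.png',im[:,:,::-1])
print(proj('wrist',[.468,-.2305,.078]),proj('wrist',[.401,-.1957,.0115]))
```

```text
t 1.45 p [ 0.441  -0.2459  0.2224] az_y -27.36 z [-5.e-04 -3.e-04 -1.e+00] F [ 0.8 -0.9 -0.8] g 0.999 q [ 0.91  0.04 -0.46  1.81  0.02  1.3  -0.04]
[275.41117684 159.01667144] [211.18232634 151.15764613]
```

View pics/w1.png

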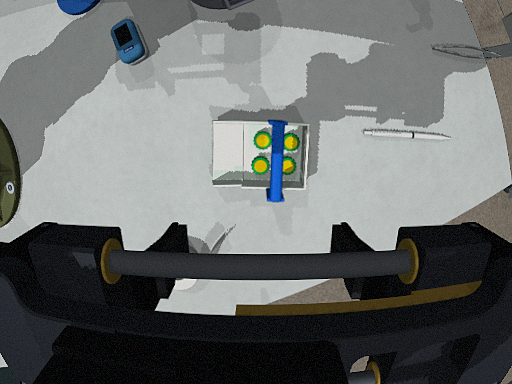

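The wrist view shows the tray with its lip at the left (213,122)-(213,186). The blue bar runs (276,121)-(276,201), against a predicted centre of (275,159), so the estimate agrees. I'll refine it from the bar mask.

Run:
```python
from h import *
im=cv2.imread('pics/w1.png')[:,:,::-1]
C=cam('wrist')
_,m=blobs(im,(105,150,80),(125,255,255));m[:,:250]=0;m[:,300:]=0;m[:110]=0;m[210:]=0
ys,xs=np.nonzero(m);print(ys.min(),ys.max())
for y in range(ys.min(),ys.max()+1,6):
    r=xs[ys==y];print(y,r.min(),r.max())
def L(y):r=xs[ys==y];return (r.min()+r.max())/2
P=np.array([onz('wrist',(L(y),y),.086,C) for y in range(130,193)])
d=np.polyfit(P[:,1],P[:,0],1);print('az of bar',np.degrees(np.arctan2(1,d[0])))
a=onz('wrist',(276.5,ys.min()),.086,C);b=onz('wrist',(276,ys.max()),.086,C);print(a,b,(a+b)/2,np.linalg.norm(a-b))
a=onz('wrist',(213,122),.0115,C);b=onz('wrist',(212.5,186),.0115,C);print('lip',a,b,(a+b)/2,np.linalg.norm(a-b))
```

```text
120 201
120 270 273
126 273 284
132 272 283
138 272 283
144 272 283
150 272 282
156 272 283
162 271 282
168 271 281
174 271 282
180 270 281
186 270 281
192 270 281
198 267 283
az of bar 60.45426350467147
[ 0.48646905 -0.19574955  0.086     ] [ 0.44939466 -0.26769395  0.086     ] [ 0.46793186 -0.23172175  0.086     ] 0.08093520131620122
lip [ 0.42037724 -0.16522899  0.0115    ] [ 0.38061606 -0.23508703  0.0115    ] [ 0.40049665 -0.20015801  0.0115    ] 0.08038095106009174
```

Run:
```python
from h import *
plan([.468,-.2312,.070],down(np.radians(-28.2)))
```

```text
rows 4 ang/row [-0.0001  0.0002  0.003 ]
[0.0068 0.0043 0.0381]
[0.0068 0.0043 0.0381]
[0.0068 0.0043 0.0381]
[0.0068 0.0042 0.0381]
```

Call:
servo_tool(series=[{"travel":[0.01,0.006,0.025],"angular":[0,0,0.004]},{"travel":[0.01,0.006,0.03],"angular":[0,0,0.004]},{"travel":[0.007,0.005,0.035],"angular":[0,0,0.004]},{"travel":[0,0,0.035],"angular":[0,0,0]},{"travel":[0,0,0.027],"angular":[0,0,0]}])

```text
time: 2.0
position: [0.4666, -0.2322, 0.0683]
tool_rot: [-2.697, -1.609, 0.003]
ft_force: [-0.3, -0.8, -0.1]
grip_width: 0.996
```

Call:
servo_tool(series=[{"travel":[0,0,0],"angular":[0,0,0]},{"travel":[0,0,0],"angular":[0,0,0]}])

```text
time: 2.2
position: [0.4677, -0.2321, 0.0708]
tool_rot: [-2.697, -1.61, 0.001]
ft_force: [-0.2, 0.8, 0.7]
grip_width: 1.001
```

Run:
```python
from h import *
rep()
im=ctrl.get_image('wrist');cv2.imwrite('pics/w2.png',im[:,:,::-1])
print(proj('wrist',[.468,-.2312,.086]))
```

```text
t 2.2 p [ 0.4677 -0.2321  0.0708] az_y -28.32 z [-7.e-04  1.e-04 -1.e+00] F [-0.2  0.8  0.7] g 1.001 q [ 0.85  0.23 -0.48  1.93  0.13  1.01 -0.19]
[255.94800995 258.88063959]
```

View pics/w2.png

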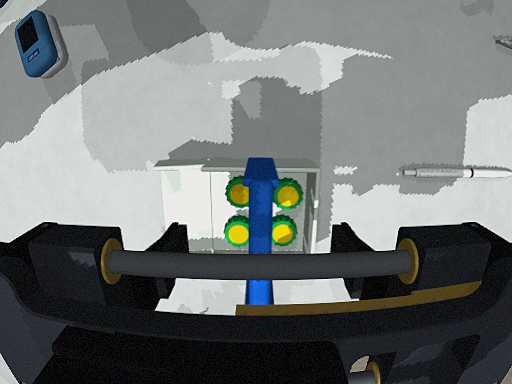

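The bar (column 261) is centred between the fingers (175 and 343). I'll close on it.

Call:
servo_tool(series=[{"travel":[0,0,0],"angular":[0,0,0]},{"travel":[0,0,0],"angular":[0,0,0]},{"travel":[0,0,0],"angular":[0,0,0]},{"travel":[0,0,0],"angular":[0,0,0]},{"travel":[0,0,0],"angular":[0,0,0]}], claw=0, squeeze=45)

```text
time: 2.75
position: [0.4684, -0.231, 0.0708]
tool_rot: [2.695, 1.613, 0.0]
ft_force: [-0.2, -0.1, -0.8]
grip_width: 0.632
```

Call:
servo_tool(series=[{"travel":[0,0,0],"angular":[0,0,0]},{"travel":[0,0,-0.01],"angular":[0,0,0]},{"travel":[0,0,-0.02],"angular":[0,0,0]},{"travel":[0,0,-0.02],"angular":[0,0,0]}])

```text
time: 3.15
position: [0.4682, -0.2306, 0.1215]
tool_rot: [-2.695, -1.614, 0.0]
ft_force: [0.1, -0.1, 0.3]
grip_width: 0.263
```

Run:
```python
from h import *
rep()
im=ctrl.get_image('wrist');cv2.imwrite('pics/w3.png',im[:,:,::-1])
```

```text
t 3.15 p [ 0.4682 -0.2306  0.1215] az_y -28.18 z [-4.e-04  4.e-04 -1.e+00] F [ 0.1 -0.1  0.3] g 0.263 q [ 0.86  0.17 -0.49  1.89  0.09  1.11 -0.16]
```

View pics/w3.png

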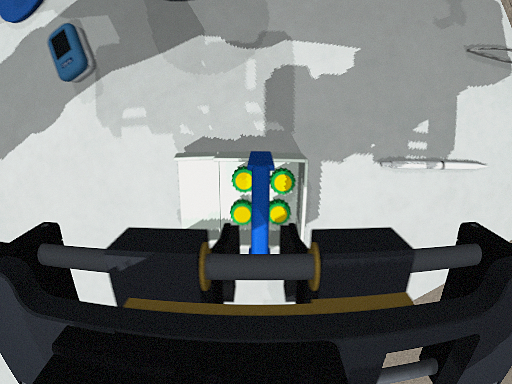

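The fingers were still closing when I lifted, so the tray stayed put. I'll go back down and wait for them.

Call:
servo_tool(series=[{"travel":[0,0,0.025],"angular":[0,0,0]},{"travel":[0,0,0.025],"angular":[0,0,0]},{"travel":[0,0,0],"angular":[0,0,0]}], claw=0.05)

```text
time: 3.5
position: [0.466, -0.2298, 0.068]
tool_rot: [-2.691, -1.611, 0.004]
ft_force: [-0.0, -0.1, 0.5]
grip_width: 0.405
```

Call:
servo_tool(series=[{"travel":[0,0,0],"angular":[0,0,0]},{"travel":[0,0,0],"angular":[0,0,0]},{"travel":[0,0,0],"angular":[0,0,0]},{"travel":[0,0,0],"angular":[0,0,0]},{"travel":[0,0,0],"angular":[0,0,0]}], claw=0)

```text
time: 4.0
position: [0.4685, -0.2311, 0.0711]
tool_rot: [2.695, 1.613, 0.0]
ft_force: [1.9, -0.3, 1.9]
grip_width: 0.131
```

Call:
servo_tool(series=[{"travel":[0,0,0],"angular":[0,0,0]},{"travel":[0,0,0],"angular":[0,0,0]},{"travel":[0,0,0],"angular":[0,0,0]}])

```text
time: 4.3
position: [0.4685, -0.2311, 0.0711]
tool_rot: [2.695, 1.613, 0.0]
ft_force: [-1.0, 0.2, 4.3]
grip_width: 0.132
```

The grip holds at 11.4 mm, the bar's thickness. Lift, then plan the carry.

Call:
servo_tool(series=[{"travel":[0,0,-0.01],"angular":[0,0,0]},{"travel":[0,0,-0.025],"angular":[0,0,0]},{"travel":[0,0,-0.035],"angular":[0,0,0]},{"travel":[0,0,-0.025],"angular":[0,0,0]},{"travel":[0,0,-0.01],"angular":[0,0,0]}])

```text
time: 4.8
position: [0.4694, -0.2312, 0.178]
tool_rot: [2.693, 1.612, 0.003]
ft_force: [0.3, -0.5, -3.6]
grip_width: 0.132
```

Run:
```python
from h import *
rep()
plan([.5165,-.0875,.170],down(np.radians(-90)),wmax=.1,vmax=.02)
im=ctrl.get_image('wrist');cv2.imwrite('pics/w4.png',im[:,:,::-1])
```

```text
t 4.8 p [ 0.4694 -0.2312  0.178 ] az_y -28.19 z [ 0.0032 -0.002  -1.    ] F [ 0.3 -0.5 -3.6] g 0.132 q [ 0.87  0.11 -0.49  1.83  0.06  1.21 -0.13]
rows 11 ang/row [ 0.0003 -0.0002  0.0981]
[ 0.0135 -0.0024  0.0007]
[ 0.0132 -0.0037  0.0007]
[ 0.0128 -0.005   0.0007]
[ 0.0123 -0.0062  0.0007]
[ 0.0116 -0.0074  0.0007]
[ 0.0108 -0.0085  0.0007]
[ 0.0099 -0.0095  0.0007]
[ 0.009  -0.0104  0.0007]
[ 0.0079 -0.0113  0.0007]
[ 0.0067 -0.012   0.0007]
[ 0.0055 -0.0126  0.0007]
```

View pics/w4.png

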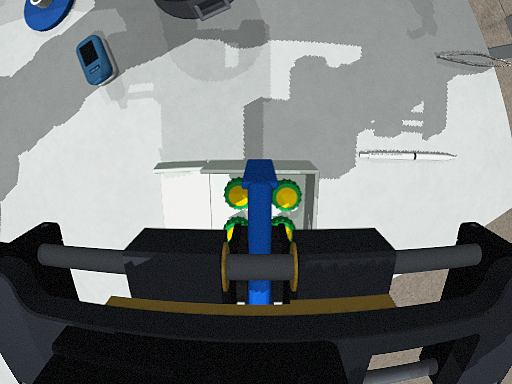

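The tray is held level with the caps in place at about (240,193) and (287,193). Carrying it to the canister while yawing.

Call:
servo_tool(series=[{"travel":[0.0135,-0.002,0],"angular":[0,0,0.098]},{"travel":[0.013,-0.004,0],"angular":[0,0,0.098]},{"travel":[0.013,-0.005,0],"angular":[0,0,0.098]},{"travel":[0.012,-0.006,0],"angular":[0,0,0.098]},{"travel":[0.0115,-0.0075,0],"angular":[0,0,0.098]}])

```text
time: 5.35
position: [0.4886, -0.1651, 0.1736]
tool_rot: [-3.006, -0.905, 0.004]
ft_force: [0.6, -0.8, -3.0]
grip_width: 0.134
```

Call:
servo_tool(series=[{"travel":[0.011,-0.0085,0],"angular":[0,0,0.098]},{"travel":[0.01,-0.0095,0],"angular":[0,0,0.098]},{"travel":[0.009,-0.0105,0],"angular":[0,0,0.098]},{"travel":[0.008,-0.011,0],"angular":[0,0,0.098]},{"travel":[0.007,-0.012,0],"angular":[0,0,0.098]}])

```text
time: 5.85
position: [0.5106, -0.0999, 0.1736]
tool_rot: [-3.137, -0.149, 0.005]
ft_force: [-0.2, -0.0, -1.9]
grip_width: 0.133
```

Call:
servo_tool(series=[{"travel":[0.0055,-0.0125,0.005],"angular":[0,0,0.098]},{"travel":[0,0,0],"angular":[0,0,0]},{"travel":[0,0,0],"angular":[0,0,0]}])

```text
time: 6.15
position: [0.5149, -0.0878, 0.1692]
tool_rot: [-3.141, -0.006, 0.004]
ft_force: [-0.4, -0.5, -2.8]
grip_width: 0.131
```

Run:
```python
from h import *
rep()
for n in('wrist','top','scene'):
    im=ctrl.get_image(n);cv2.imwrite(f'pics/{n}5.png',im[:,:,::-1])
```

```text
t 6.15 p [ 0.5149 -0.0878  0.1692] az_y -89.78 z [-2.6e-03  1.0e-04 -1.0e+00] F [-0.4 -0.5 -2.8] g 0.131 q [ 0.63  0.13 -0.55  1.83  0.07  1.2  -1.51]
```

View pics/wrist5.png

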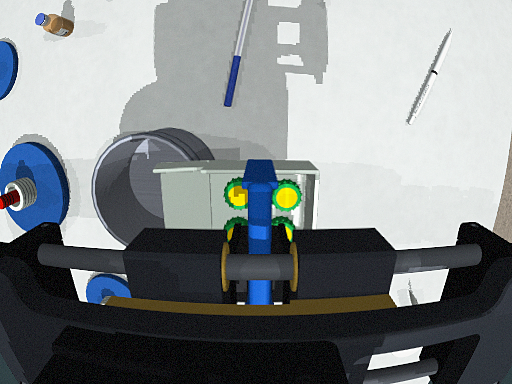

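View pics/top5.png

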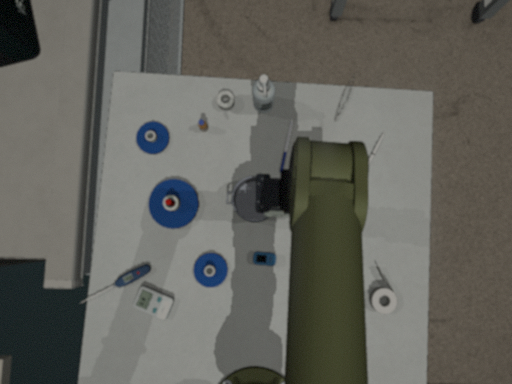

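View pics/scene5.png

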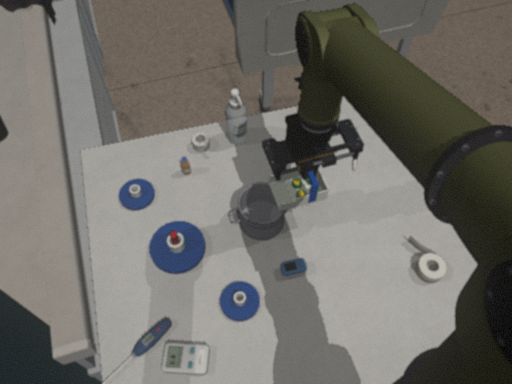

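The wrist view shows the lip edge (155,165)-(165,228) over the canister mouth, and the arm is clear of the bystanders. I'll begin tilting about the lip edge.

Call:
servo_tool(series=[{"travel":[0.0,-0.009,-0.01],"angular":[-0.14,0,0]},{"travel":[0.0,-0.009,-0.01],"angular":[-0.14,0,0]},{"travel":[0.0,-0.009,-0.01],"angular":[-0.14,0,0]},{"travel":[0,0,0],"angular":[0,0,0]},{"travel":[0,0,0],"angular":[0,0,0]}])

```text
time: 6.8
position: [0.5159, -0.0556, 0.196]
tool_rot: [2.723, 0.006, -0.0]
ft_force: [0.3, -2.1, -2.2]
grip_width: 0.135
```

```bash
cat >> h.py <<'E'
def lip():
    p,Rm,s=pose();return (p+Rm@np.array([0,-.0755,.0596])).round(4), np.degrees(np.arccos(-Rm[2,2])).round(1)
E
python3 - <<'E'
from h import *
rep();print(lip())
im=ctrl.get_image('wrist');cv2.imwrite('pics/w6.png',im[:,:,::-1])
E
```

```text
t 6.8 p [ 0.5159 -0.0556  0.196 ] az_y -89.74 z [ 8.000e-04 -4.063e-01 -9.137e-01] F [ 0.3 -2.1 -2.2] g 0.135 q [ 0.38  0.14 -0.65  1.83  0.5   1.34 -1.99]
(array([ 0.5157, -0.0108,  0.1108]), np.float64(24.0))
```

View pics/w6.png

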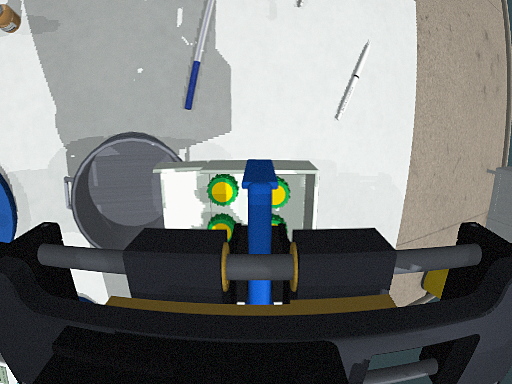

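At 24° of tilt the caps are still in the tray and the lip point holds at (0.516,-0.011,0.111). Joint 7 is heading toward its limit, so I'll add some yaw back while tilting on.

Run:
```python
from h import *
p0,R0,s=pose()
L=np.array([0,-.0755,.0596])
l0=p0+R0@L
az=np.radians(-70);th=1.0
R1=down(az)@R.from_rotvec([-th,0,0]).as_matrix()
l1=np.array([.5165,.011,.106])+.022*np.array([np.cos(az),np.sin(az),0])
w=R.from_matrix(R0.T@R1).as_rotvec();n=6;print((w/n).round(4))
for i in range(n):
    Ri=R0@R.from_rotvec(w*i/n).as_matrix();Rj=R0@R.from_rotvec(w*(i+1)/n).as_matrix()
    li=l0+(l1-l0)*i/n;lj=l0+(l1-l0)*(i+1)/n
    print((Ri.T@((lj-Rj@L)-(li-Ri@L))).round(4))
```

```text
[-0.0958  0.0385 -0.0446]
[ 0.0022 -0.0069 -0.0064]
[ 0.0022 -0.0069 -0.0065]
[ 0.0022 -0.0068 -0.0065]
[ 0.0022 -0.0068 -0.0065]
[ 0.0023 -0.0068 -0.0065]
[ 0.0023 -0.0068 -0.0065]
```

Call:
servo_tool(series=[{"travel":[0.0022,-0.0068,-0.0065],"angular":[-0.096,0.0385,-0.0446]},{"travel":[0.0022,-0.0068,-0.0065],"angular":[-0.096,0.0385,-0.0446]},{"travel":[0.0022,-0.0068,-0.0065],"angular":[-0.096,0.0385,-0.0446]},{"travel":[0,0,0],"angular":[0,0,0]}])

```text
time: 7.25
position: [0.5196, -0.0275, 0.2013]
tool_rot: [2.426, 0.208, 0.108]
ft_force: [-0.6, 0.9, -3.9]
grip_width: 0.134
```

Run:
```python
from h import *
rep();print(lip())
im=ctrl.get_image('wrist');cv2.imwrite('pics/w7.png',im[:,:,::-1])
```

```text
t 7.25 p [ 0.5196 -0.0275  0.2013] az_y -80.82 z [ 0.1327 -0.6378 -0.7587] F [-0.6  0.9 -3.9] g 0.134 q [ 0.21  0.19 -0.72  1.91  0.8   1.43 -2.18]
(array([ 0.5184, -0.0089,  0.107 ]), np.float64(40.7))
```

View pics/w7.png

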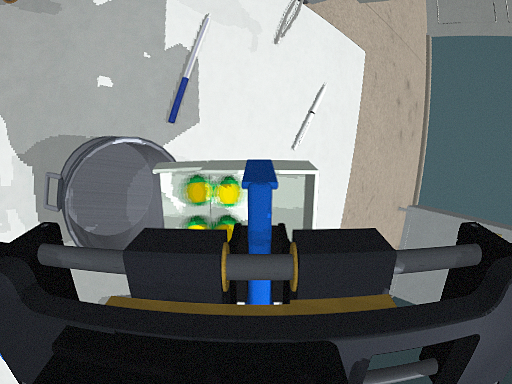

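At 41° the caps have slid onto the lip, at columns 199 and 229. Carry on.

Call:
servo_tool(series=[{"travel":[0.0022,-0.0068,-0.0065],"angular":[-0.096,0.0385,-0.0446]},{"travel":[0.0022,-0.0068,-0.0065],"angular":[-0.096,0.0385,-0.0446]},{"travel":[0.0022,-0.0068,-0.0065],"angular":[-0.096,0.0385,-0.0446]},{"travel":[0,0,0],"angular":[0,0,0]},{"travel":[0,0,0],"angular":[0,0,0]}])

```text
time: 7.8
position: [0.521, -0.0025, 0.2021]
tool_rot: [2.117, 0.368, 0.201]
ft_force: [-0.1, -0.6, -2.1]
grip_width: 0.134
```

Call:
servo_tool(series=[{"travel":[0,0,0],"angular":[0,0,0]},{"travel":[0,0,0],"angular":[0,0,0]}])

```text
time: 8.0
position: [0.5213, -0.0023, 0.2032]
tool_rot: [2.115, 0.367, 0.204]
ft_force: [0.2, 0.6, -2.0]
grip_width: 0.132
```

Run:
```python
from h import *
rep();print(lip())
for n in('wrist','scene'):
    im=ctrl.get_image(n);cv2.imwrite(f'pics/{n}8.png',im[:,:,::-1])
```

```text
t 8.0 p [ 0.5213 -0.0023  0.2032] az_y -70.48 z [ 0.2859 -0.7923 -0.539 ] F [ 0.2  0.6 -2. ] g 0.132 q [ 0.03  0.29 -0.75  1.99  1.08  1.58 -2.35]
(array([ 0.5248, -0.0111,  0.1075]), np.float64(57.4))
```

View pics/wrist8.png

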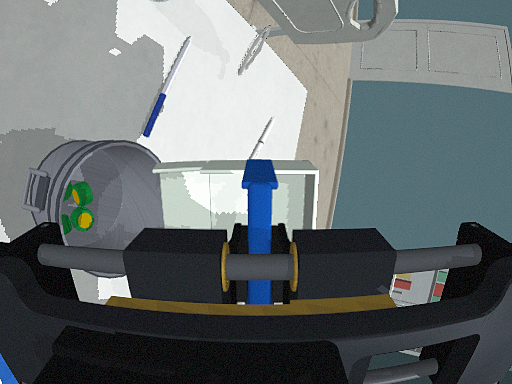

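View pics/scene8.png

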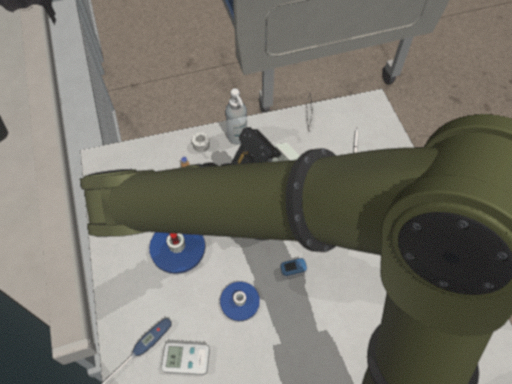

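The wrist view shows caps inside the canister at (78,192), (82,220) and (66,222), and the visible half of the tray is empty. I'll rotate upright and check for the fourth cap.

Run:
```python
from h import *
p0,R0,s=pose()
L=np.array([0,-.0755,.0596])
l0=p0+R0@L
az=np.radians(-62)
R1=down(az)
l1=np.array([.5165,.011,.125])+.03*np.array([np.cos(az),np.sin(az),0])
w=R.from_matrix(R0.T@R1).as_rotvec();n=8;print((w/n).round(4))
for i in range(n):
    Ri=R0@R.from_rotvec(w*i/n).as_matrix();Rj=R0@R.from_rotvec(w*(i+1)/n).as_matrix()
    li=l0+(l1-l0)*i/n;lj=l0+(l1-l0)*(i+1)/n
    print((Ri.T@((lj-Rj@L)-(li-Ri@L))).round(4))
```

```text
[ 0.125   0.0087 -0.0164]
[0.0013 0.0092 0.0094]
[0.0013 0.0091 0.0091]
[0.0013 0.009  0.0088]
[0.0012 0.0088 0.0086]
[0.0012 0.0087 0.0083]
[0.0012 0.0085 0.0081]
[0.0012 0.0083 0.0079]
[0.0012 0.008  0.0078]
```

Call:
servo_tool(series=[{"travel":[0.0013,0.0092,0.0094],"angular":[0.125,0.0087,-0.0164]},{"travel":[0.0013,0.0091,0.0091],"angular":[0.125,0.0087,-0.0164]},{"travel":[0.0013,0.009,0.0088],"angular":[0.125,0.0087,-0.0164]},{"travel":[0.0012,0.0088,0.0086],"angular":[0.125,0.0087,-0.0164]},{"travel":[0.0012,0.0087,0.0083],"angular":[0.125,0.0087,-0.0164]}])

```text
time: 8.6
position: [0.5501, -0.0566, 0.2029]
tool_rot: [2.704, 0.608, 0.094]
ft_force: [-0.8, 1.1, -3.5]
grip_width: 0.129
```

Call:
servo_tool(series=[{"travel":[0.0012,0.0085,0.0081],"angular":[0.125,0.0087,-0.0164]},{"travel":[0.0012,0.0083,0.0079],"angular":[0.125,0.0087,-0.0164]},{"travel":[0.0012,0.008,0.0078],"angular":[0.125,0.0087,-0.0164]},{"travel":[0,0,0],"angular":[0,0,0]},{"travel":[0,0,0],"angular":[0,0,0]}])

```text
time: 9.1
position: [0.5654, -0.083, 0.1835]
tool_rot: [3.048, 0.759, -0.005]
ft_force: [0.1, 0.3, -1.7]
grip_width: 0.132
```

Run:
```python
from h import *
rep();print(lip())
for n in('wrist','scene'):
    im=ctrl.get_image(n);cv2.imwrite(f'pics/{n}9.png',im[:,:,::-1])
plan([.48,-.22,.15],down(np.radians(-62)))
```

```text
t 9.1 p [ 0.5654 -0.083   0.1835] az_y -62.03 z [-0.0026 -0.0015 -1.    ] F [ 0.1  0.3 -1.7] g 0.132 q [ 0.62  0.23 -0.59  1.7   0.14  1.25 -1.09]
(array([ 0.5298, -0.0165,  0.1239]), np.float64(0.2))
rows 4 ang/row [0.0002 0.0005 0.0012]
[-0.0354  0.0207  0.0086]
[-0.0354  0.0208  0.0086]
[-0.0354  0.0208  0.0086]
[-0.0353  0.0209  0.0086]
```

View pics/wrist9.png

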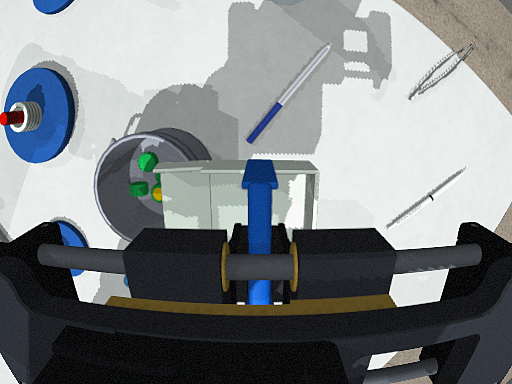

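View pics/scene9.png

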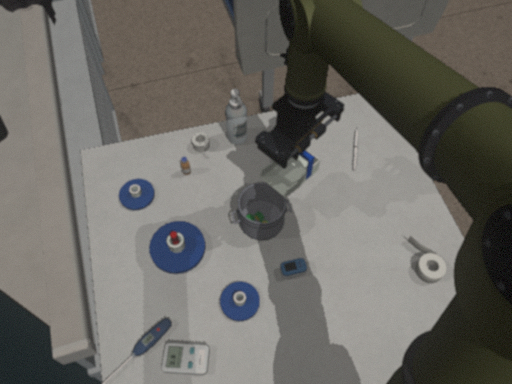

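The wrist view shows caps in the canister at (148,161), (140,188) and (158,195), and the visible part of the tray is empty. I'll carry the tray to its standing place and then count.

Call:
servo_tool(series=[{"travel":[-0.03,0.018,0],"angular":[0,0,0]},{"travel":[-0.035,0.021,0],"angular":[0,0,0]},{"travel":[-0.035,0.021,0.01],"angular":[0,0,0]},{"travel":[-0.03,0.018,0.014],"angular":[0,0,0]},{"travel":[-0.011,0.005,0.01],"angular":[0,0,0]}])

```text
time: 9.7
position: [0.4781, -0.2234, 0.1499]
tool_rot: [3.045, 0.76, -0.006]
ft_force: [-0.4, -0.2, -2.7]
grip_width: 0.135
```

Call:
servo_tool(series=[{"travel":[0,0,0],"angular":[0,0,0]},{"travel":[0,0,0],"angular":[0,0,0]}])

```text
time: 9.9
position: [0.4817, -0.2184, 0.1508]
tool_rot: [3.045, 0.769, -0.001]
ft_force: [0.3, -0.1, -2.4]
grip_width: 0.136
```

Run:
```python
from h import *
rep()
for n in('wrist','scene','top'):
    im=ctrl.get_image(n);cv2.imwrite(f'pics/{n}10.png',im[:,:,::-1])
    if n=='scene': crop(im,220,160,400,250,4,'pics/s10c.png')
    if n=='top': crop(im,210,160,390,270,4,'pics/t10c.png')
```

```text
t 9.9 p [ 0.4817 -0.2184  0.1508] az_y -61.66 z [-2.e-04 -7.e-04 -1.e+00] F [ 0.3 -0.1 -2.4] g 0.136 q [ 0.83  0.15 -0.49  1.84  0.08  1.16 -0.77]
```

View pics/wrist10.png

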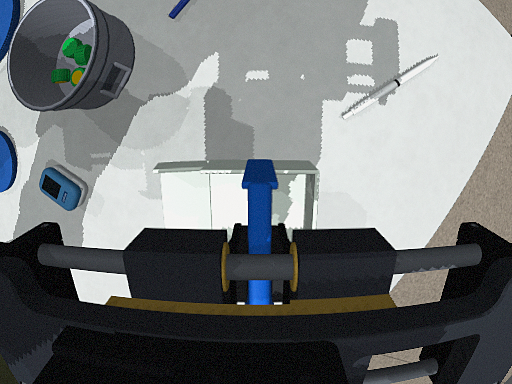

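View pics/s10c.png

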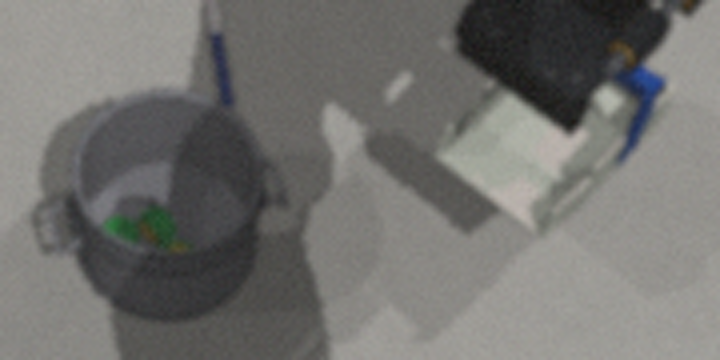

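View pics/t10c.png

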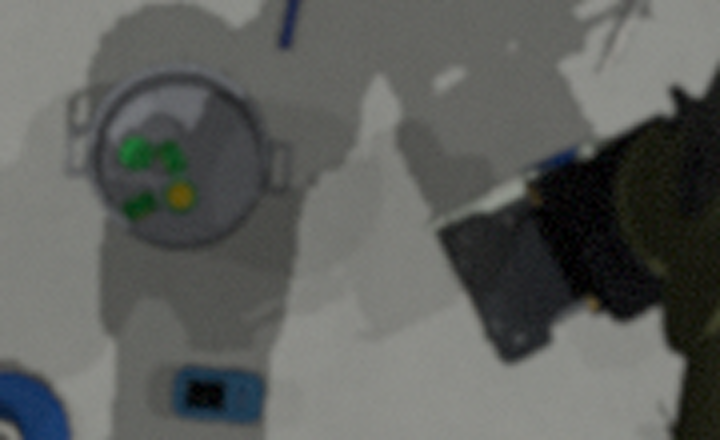

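The top crop shows all four caps inside the canister, at about (135,153), (170,157), (140,205) and (180,196) in the crop, and the tray is empty. Lower the tray.

Call:
servo_tool(series=[{"travel":[0,0,0.02],"angular":[0,0,0]},{"travel":[0,0,0.03],"angular":[0,0,0]},{"travel":[0,0,0.015],"angular":[0,0,0]},{"travel":[0,0,0.01],"angular":[0,0,0]},{"travel":[0,0,0.003],"angular":[0,0,0]}])

```text
time: 10.55
position: [0.4806, -0.2201, 0.0715]
tool_rot: [-3.046, -0.766, 0.003]
ft_force: [0.2, -0.1, -1.8]
grip_width: 0.132
```

Call:
servo_tool(series=[{"travel":[0,0,0.001],"angular":[0,0,0]},{"travel":[0,0,0.001],"angular":[0,0,0]},{"travel":[0,0,0],"angular":[0,0,0]}])

```text
time: 10.85
position: [0.4814, -0.2211, 0.0711]
tool_rot: [3.045, 0.764, 0.0]
ft_force: [0.4, -0.7, -1.9]
grip_width: 0.132
```

Call:
servo_tool(series=[{"travel":[0,0,0.001],"angular":[0,0,0]},{"travel":[0,0,0],"angular":[0,0,0]}])

```text
time: 11.05
position: [0.4814, -0.2211, 0.0711]
tool_rot: [3.045, 0.764, -0.0]
ft_force: [-2.7, 0.0, 6.6]
grip_width: 0.136
```

Call:
servo_tool(series=[{"travel":[0,0,0.001],"angular":[0,0,0]},{"travel":[0,0,0],"angular":[0,0,0]}])

```text
time: 11.25
position: [0.4815, -0.2212, 0.0711]
tool_rot: [3.045, 0.764, -0.001]
ft_force: [-4.3, 1.4, 14.8]
grip_width: 0.135
```

Contact with the table, +15 N. Back off slightly and open.

Call:
servo_tool(series=[{"travel":[0,0,-0.0015],"angular":[0,0,0]},{"travel":[0,0,0],"angular":[0,0,0]},{"travel":[0,0,0],"angular":[0,0,0]},{"travel":[0,0,0],"angular":[0,0,0]},{"travel":[0,0,0],"angular":[0,0,0]}], claw=0.05)

```text
time: 11.75
position: [0.4805, -0.2207, 0.0694]
tool_rot: [3.047, 0.765, -0.003]
ft_force: [0.1, -0.4, -0.4]
grip_width: 0.501
```

Call:
servo_tool(series=[{"travel":[0,0,0],"angular":[0,0,0]},{"travel":[0,0,-0.01],"angular":[0,0,0]},{"travel":[0,0,-0.03],"angular":[0,0,0]},{"travel":[0,0,-0.045],"angular":[0,0,0]},{"travel":[0,0,-0.045],"angular":[0,0,0]}])

```text
time: 12.25
position: [0.4803, -0.2202, 0.2014]
tool_rot: [-3.047, -0.765, 0.003]
ft_force: [0.9, -0.9, 0.2]
grip_width: 0.574
```

Run:
```python
from h import *
rep()
im=ctrl.get_image('wrist');cv2.imwrite('pics/w11.png',im[:,:,::-1])
plan([.5065,.19,.22],down(np.radians(-90)))
```

```text
t 12.25 p [ 0.4803 -0.2202  0.2014] az_y -61.8 z [-1.8e-03 -4.0e-04 -1.0e+00] F [ 0.9 -0.9  0.2] g 0.574 q [ 0.84  0.11 -0.5   1.78  0.06  1.27 -0.74]
rows 10 ang/row [ 0.0009 -0.0008  0.0492]
[ 0.0214 -0.0353 -0.0013]
[ 0.0196 -0.0363 -0.0013]
[ 0.0178 -0.0372 -0.0012]
[ 0.016  -0.038  -0.0012]
[ 0.0141 -0.0388 -0.0012]
[ 0.0122 -0.0394 -0.0012]
[ 0.0102 -0.04   -0.0011]
[ 0.0082 -0.0404 -0.0011]
[ 0.0062 -0.0408 -0.0011]
[ 0.0042 -0.041  -0.001 ]
```

View pics/w11.png

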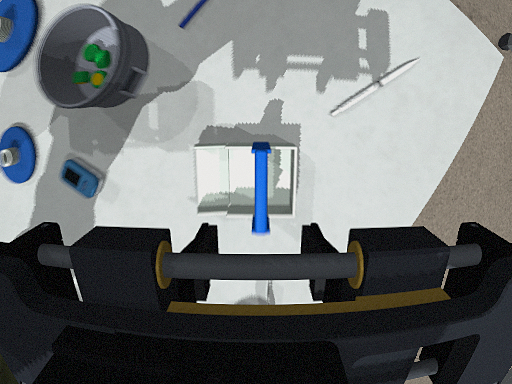

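The tray stands empty and released at (262,180), and the four caps are in the canister at about (92,70). Moving over to the lids.

Call:
servo_tool(series=[{"travel":[0.015,-0.025,-0.002],"angular":[0,0,0]},{"travel":[0.021,-0.037,-0.002],"angular":[0,0,0]},{"travel":[0.021,-0.037,-0.002],"angular":[0,0,0]},{"travel":[0.021,-0.037,-0.002],"angular":[0,0,0]},{"travel":[0.021,-0.037,-0.002],"angular":[0,0,0]}], claw=0.06)

```text
time: 12.8
position: [0.4863, -0.0197, 0.2102]
tool_rot: [3.046, 0.764, -0.001]
ft_force: [1.1, 0.2, 0.4]
grip_width: 0.688
```

Call:
servo_tool(series=[{"travel":[0.021,-0.037,-0.002],"angular":[0,0,0]},{"travel":[0.021,-0.037,-0.002],"angular":[0,0,0]},{"travel":[0.021,-0.037,-0.002],"angular":[0,0,0]},{"travel":[0.021,-0.037,-0.002],"angular":[0,0,0]},{"travel":[0.019,-0.033,-0.002],"angular":[0,0,0]}])

```text
time: 13.3
position: [0.4914, 0.1891, 0.2201]
tool_rot: [3.046, 0.766, 0.0]
ft_force: [0.2, -0.7, 0.6]
grip_width: 0.691
```

Call:
servo_tool(series=[{"travel":[0,0,0],"angular":[0,0,0]},{"travel":[0,0,0],"angular":[0,0,0]}])

```text
time: 13.5
position: [0.4914, 0.1877, 0.2196]
tool_rot: [3.045, 0.769, -0.002]
ft_force: [0.4, -1.6, -0.8]
grip_width: 0.692
```

Run:
```python
from h import *
rep()
for k in((.507,.2185,.076),(.507,.2185,.049)):print(proj('wrist',k))
im=ctrl.get_image('wrist');cv2.imwrite('pics/w12.png',im[:,:,::-1])
crop(im,160,80,360,230,4,'pics/w12c.png')
```

```text
t 13.5 p [0.4914 0.1877 0.2196] az_y -61.67 z [-0.001 -0.001 -1.   ] F [ 0.4 -1.6 -0.8] g 0.692 q [ 0.4   0.13 -0.87  1.75  0.11  1.31 -1.57]
[238.92861944 158.88874188]
[240.55567693 155.096878  ]
```

View pics/w12.png

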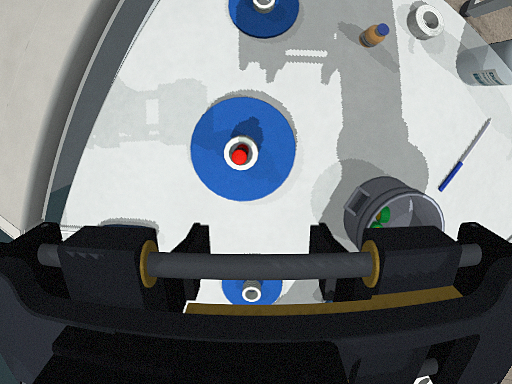

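View pics/w12c.png

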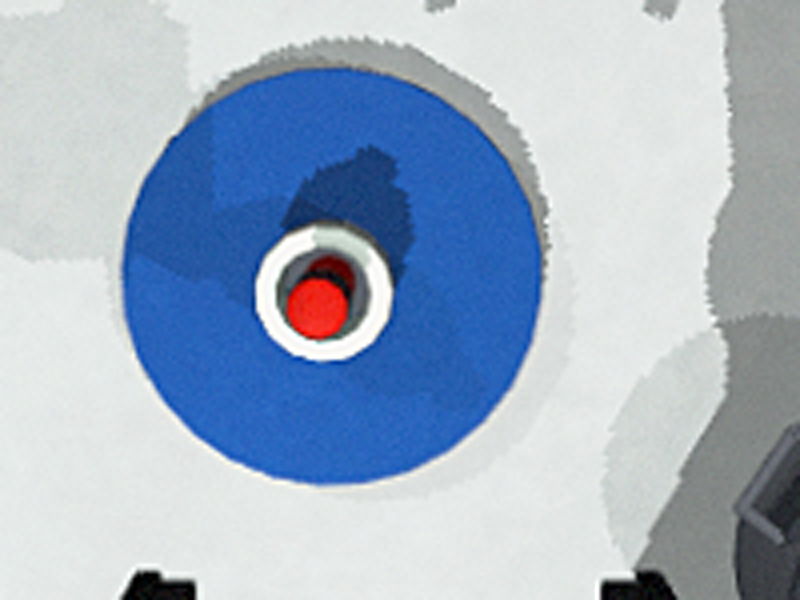

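The wrist view shows the knob top at (239,156.6) and the collar ring centre at (240.6,152.6), within a few pixels of the prediction.

Run:
```python
from h import *
k=onz('wrist',(239.1,156.6),.076);print(k,onz('wrist',(240.6,152.6),.049))
p,Rm,s=pose()
d=np.array([k[0],k[1],.063])-p;print('tool delta',(Rm.T@d).round(4))
```

```text
[0.50955318 0.21772818 0.076     ] [0.50986783 0.21801995 0.049     ]
tool delta [ 0.0308 -0.0195  0.1563]
```

Call:
servo_tool(series=[{"travel":[0.015,-0.0095,0.02],"angular":[0,0,0]},{"travel":[0.015,-0.009,0.03],"angular":[0,0,0]},{"travel":[0,0,0.03],"angular":[0,0,0]},{"travel":[0,0,0],"angular":[0,0,0]},{"travel":[0,0,0],"angular":[0,0,0]}], claw=0.06)

```text
time: 14.05
position: [0.5095, 0.2156, 0.1394]
tool_rot: [3.047, 0.761, -0.004]
ft_force: [0.4, -0.4, 0.4]
grip_width: 0.686
```

Run:
```python
from h import *
rep()
im=ctrl.get_image('wrist');cv2.imwrite('pics/w13.png',im[:,:,::-1])
b1=blobs(im,(0,150,120),(8,255,255),20)[0];print(b1)
C=cam('wrist');print(proj('wrist',[.5085,.218,.076]))
crop(im,160,130,360,280,4,'pics/w13c.png')
```

```text
t 14.05 p [0.5095 0.2156 0.1394] az_y -61.95 z [-0.0021 -0.0018 -1.    ] F [ 0.4 -0.4  0.4] g 0.686 q [ 0.3   0.29 -0.86  1.79  0.24  1.18 -1.71]
[(array([252.4, 209.2]), array([243, 201,  20,  18, 279], dtype=int32))]
[255.25058308 212.30057718]
```

View pics/w13c.png

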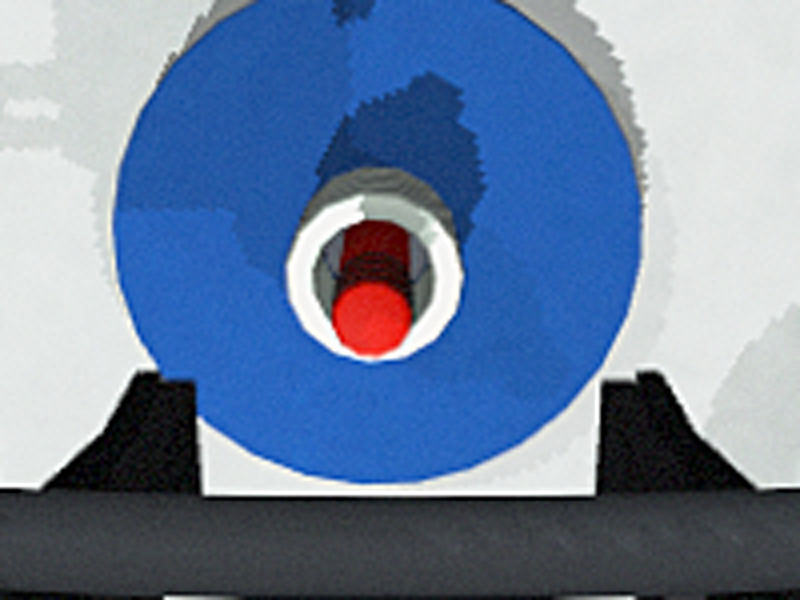

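Run:
```python
from h import *
k=onz('wrist',(252.9,209.3),.076);print(k)
p,Rm,s=pose()
print('tool delta',(Rm.T@(np.array([k[0],k[1],.063])-p)).round(4))
```

```text
[0.50980282 0.22071668 0.076     ]
tool delta [ 0.0018 -0.0043  0.0774]
```

Call:
servo_tool(series=[{"travel":[0.0016,-0.0035,0.02],"angular":[0,0,0]},{"travel":[0,0,0.03],"angular":[0,0,0]},{"travel":[0,0,0.018],"angular":[0,0,0]},{"travel":[0,0,0.007],"angular":[0,0,0]},{"travel":[0,0,0],"angular":[0,0,0]}])

```text
time: 14.6
position: [0.5096, 0.2205, 0.0649]
tool_rot: [3.047, 0.763, -0.001]
ft_force: [0.3, -0.3, 0.4]
grip_width: 0.692
```

Run:
```python
from h import *
rep()
im=ctrl.get_image('wrist');cv2.imwrite('pics/w14.png',im[:,:,::-1])
crop(im,160,170,360,320,4,'pics/w14c.png')
```

```text
t 14.6 p [0.5096 0.2205 0.0649] az_y -61.88 z [-4.0e-04 -1.1e-03 -1.0e+00] F [ 0.3 -0.3  0.4] g 0.692 q [ 0.25  0.38 -0.82  1.85  0.32  1.05 -1.79]
```

View pics/w14c.png

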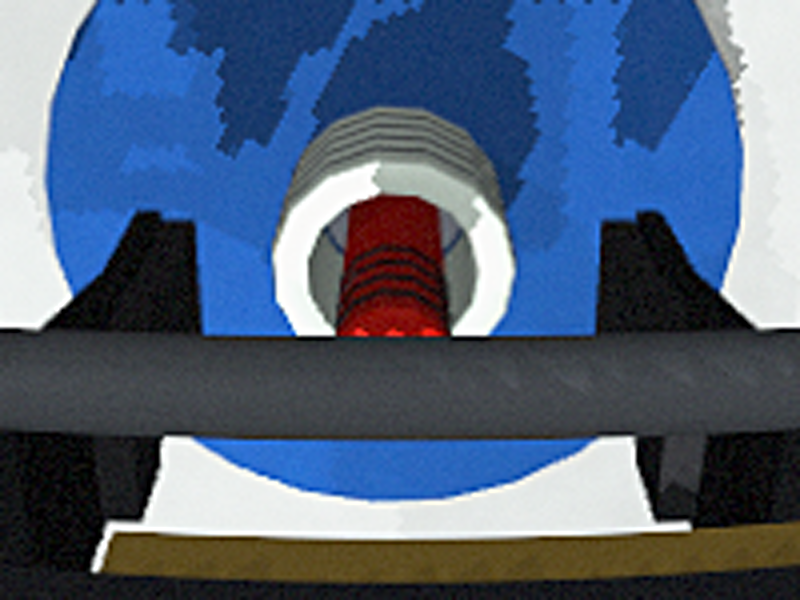

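The knob (crop column 393) is centred between the fingers (mid column 400). Closing, and waiting for it.

Call:
servo_tool(series=[{"travel":[0,0,0],"angular":[0,0,0]},{"travel":[0,0,0],"angular":[0,0,0]},{"travel":[0,0,0],"angular":[0,0,0]},{"travel":[0,0,0],"angular":[0,0,0]},{"travel":[0,0,0],"angular":[0,0,0]}], claw=0, squeeze=45)

```text
time: 15.15
position: [0.509, 0.221, 0.0644]
tool_rot: [3.046, 0.765, -0.002]
ft_force: [0.1, 0.1, 0.6]
grip_width: 0.322
```

Call:
servo_tool(series=[{"travel":[0,0,0],"angular":[0,0,0]},{"travel":[0,0,0],"angular":[0,0,0]},{"travel":[0,0,0],"angular":[0,0,0]},{"travel":[0,0,0],"angular":[0,0,0]}])

```text
time: 15.55
position: [0.5089, 0.221, 0.0642]
tool_rot: [3.047, 0.765, -0.002]
ft_force: [-0.3, -0.3, 0.5]
grip_width: 0.167
```

Run:
```python
from h import *
rep()
```

```text
t 15.55 p [0.5089 0.221  0.0642] az_y -61.82 z [-1.3e-03 -9.0e-04 -1.0e+00] F [-0.3 -0.3  0.5] g 0.167 q [ 0.25  0.39 -0.82  1.85  0.32  1.05 -1.79]
```

Call:
servo_tool(series=[{"travel":[0,0,0],"angular":[0,0,0]},{"travel":[0,0,-0.005],"angular":[0,0,0]},{"travel":[0,0,-0.01],"angular":[0,0,0]},{"travel":[0,0,-0.01],"angular":[0,0,0]},{"travel":[0,0,0],"angular":[0,0,0]}])

```text
time: 16.05
position: [0.5102, 0.2216, 0.0912]
tool_rot: [3.047, 0.764, 0.003]
ft_force: [0.3, -0.7, -4.0]
grip_width: 0.174
```

Run:
```python
from h import *
rep()
im=ctrl.get_image('wrist');cv2.imwrite('pics/w15.png',im[:,:,::-1])
im=ctrl.get_image('scene');crop(im,120,190,260,290,5,'pics/s15c.png')
```

```text
t 16.05 p [0.5102 0.2216 0.0912] az_y -61.83 z [ 0.002  0.    -1.   ] F [ 0.3 -0.7 -4. ] g 0.174 q [ 0.26  0.35 -0.84  1.83  0.29  1.09 -1.76]
```

View pics/w15.png

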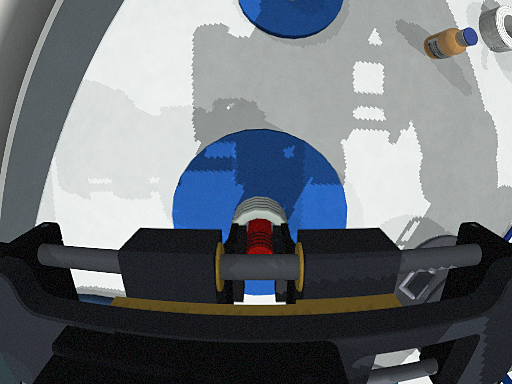

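View pics/s15c.png

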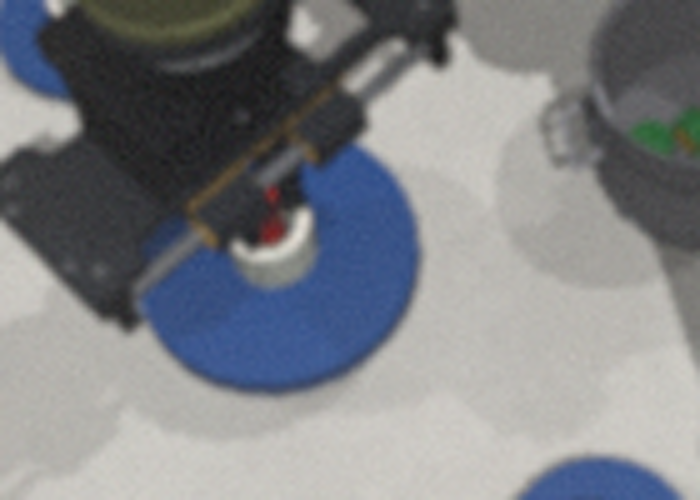

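The lids are lifted together (−4 N, matching 370 g) and the collar is still nested. Raise them and carry them to above the canister.

Call:
servo_tool(series=[{"travel":[0,0,-0.015],"angular":[0,0,0]},{"travel":[0,0,-0.025],"angular":[0,0,0]},{"travel":[0,0,-0.03],"angular":[0,0,0]},{"travel":[-0.002,0.004,-0.02],"angular":[0,0,0]},{"travel":[-0.005,0.01,-0.01],"angular":[0,0,0]}])

```text
time: 16.65
position: [0.51, 0.2075, 0.1923]
tool_rot: [-3.046, -0.769, -0.004]
ft_force: [0.1, -0.4, -4.1]
grip_width: 0.169
```

Call:
servo_tool(series=[{"travel":[-0.009,0.018,0],"angular":[0,0,0]},{"travel":[-0.012,0.024,0],"angular":[0,0,0]},{"travel":[-0.013,0.026,0],"angular":[0,0,0]},{"travel":[-0.013,0.026,0],"angular":[0,0,0]},{"travel":[-0.013,0.026,0],"angular":[0,0,0]}])

```text
time: 17.15
position: [0.5131, 0.0705, 0.1901]
tool_rot: [3.046, 0.766, -0.002]
ft_force: [0.9, -0.5, -3.4]
grip_width: 0.172
```

Call:
servo_tool(series=[{"travel":[-0.0105,0.021,0],"angular":[0,0,0]},{"travel":[-0.007,0.0145,0],"angular":[0,0,0]},{"travel":[-0.0055,0.0115,0],"angular":[0,0,0]},{"travel":[-0.0025,0.006,0],"angular":[0,0,0]},{"travel":[0,0,0],"angular":[0,0,0]}])

```text
time: 17.65
position: [0.516, 0.0121, 0.1896]
tool_rot: [3.047, 0.763, -0.002]
ft_force: [0.2, 0.3, -3.7]
grip_width: 0.169
```

Run:
```python
from h import *
rep()
for n in('wrist','scene','top'):
    im=ctrl.get_image(n);cv2.imwrite(f'pics/{n}16.png',im[:,:,::-1])
```

```text
t 17.65 p [0.516  0.0121 0.1896] az_y -61.88 z [-0.0011 -0.0011 -1.    ] F [ 0.2  0.3 -3.7] g 0.169 q [ 0.64  0.12 -0.76  1.82  0.09  1.24 -1.22]
```

View pics/wrist16.png

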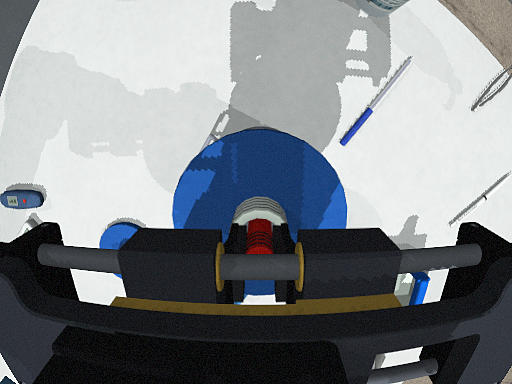

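View pics/scene16.png

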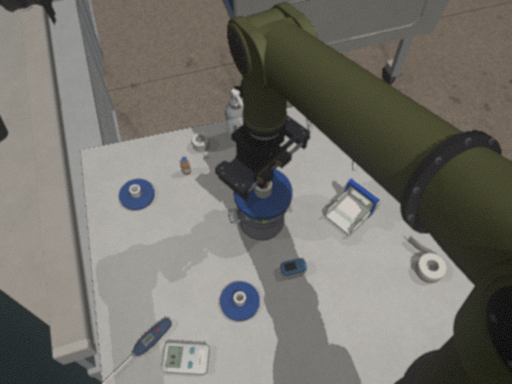

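View pics/top16.png

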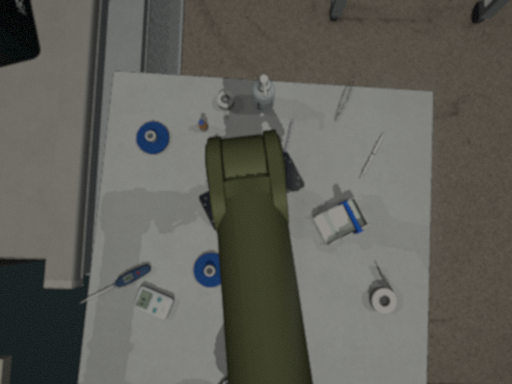

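The lids hang level over the canister, the tray stands at (342,220) in top, and the bystanders are in place. A quick check of the disc centre against the canister in the same camera:

Run:
```python
from h import *
S=cv2.imread('pics/scene16.png')[:,:,::-1]
bl,m=blobs(S,(105,110,50),(125,255,255));m[:,:228]=0;m[:,300:]=0;m[:160]=0;m[225:]=0
cs,_=cv2.findContours(m,0,1);c=max(cs,key=cv2.contourArea)[:,0,:];z=.1896-.0642+.019
h=cv2.convexHull(c)[:,0,:]
P=np.array([onz('scene',q,z) for q in h])[:,:2]
# fit circle on points facing camera (lower boundary)
from scipy.optimize import least_squares
for sel in (h[:,1]>195,h[:,1]>185):
    Q=P[sel];r=least_squares(lambda v:np.hypot(Q[:,0]-v[0],Q[:,1]-v[1])-.0635,[.5165,.011]);print(r.x,np.abs(r.fun).max(),len(Q))
crop(S,210,150,320,250,6,'pics/s16c.png')
```

```text
[0.512763   0.01518448] 0.0029760908725463275 13
[0.51268862 0.01467391] 0.005094228207821419 15
```

View pics/s16c.png

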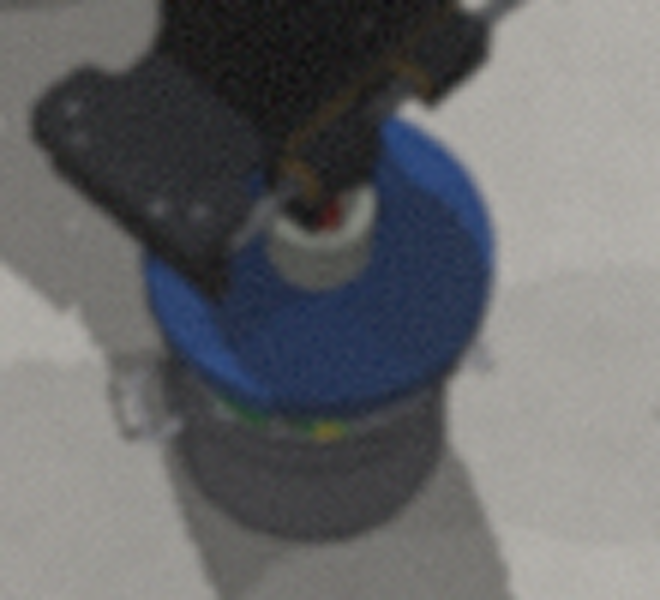

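The lid centre and canister agree within about 3 mm, and the plug has 7 mm clearance. Lowering in stages.

Call:
servo_tool(series=[{"travel":[0,0,0.01],"angular":[0,0,0]},{"travel":[0,0,0.015],"angular":[0,0,0]},{"travel":[0,0,0.007],"angular":[0,0,0]},{"travel":[0,0,0.003],"angular":[0,0,0]},{"travel":[0,0,0],"angular":[0,0,0]}])

```text
time: 18.3
position: [0.5153, 0.0127, 0.1535]
tool_rot: [-3.047, -0.765, 0.005]
ft_force: [0.4, 0.0, -3.0]
grip_width: 0.172
```

Run:
```python
from h import *
rep()
im=ctrl.get_image('scene');crop(im,210,150,320,250,6,'pics/s17c.png')
```

```text
t 18.3 p [0.5153 0.0127 0.1535] az_y -61.81 z [-2.9e-03 -5.0e-04 -1.0e+00] F [ 0.4  0.  -3. ] g 0.172 q [ 0.63  0.15 -0.76  1.86  0.11  1.17 -1.25]
```

View pics/s17c.png

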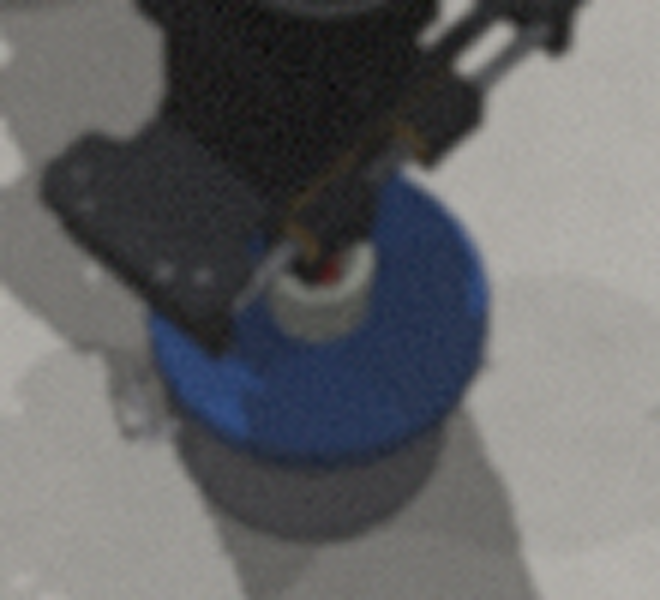

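The disc sits centred over the canister (crop columns 152–490 against the body at 178–450). Last 14 mm slowly.

Call:
servo_tool(series=[{"travel":[0,0,0.003],"angular":[0,0,0]},{"travel":[0,0,0.003],"angular":[0,0,0]},{"travel":[0,0,0.003],"angular":[0,0,0]},{"travel":[0,0,0],"angular":[0,0,0]}])

```text
time: 18.75
position: [0.5155, 0.0124, 0.1449]
tool_rot: [3.047, 0.764, -0.003]
ft_force: [-1.0, 0.2, -4.6]
grip_width: 0.173
```

Call:
servo_tool(series=[{"travel":[0,0,0.002],"angular":[0,0,0]},{"travel":[0,0,0.0015],"angular":[0,0,0]},{"travel":[0,0,0],"angular":[0,0,0]}])

```text
time: 19.05
position: [0.5156, 0.0125, 0.1417]
tool_rot: [3.047, 0.765, -0.003]
ft_force: [-0.2, -0.5, -4.4]
grip_width: 0.17
```

Call:
servo_tool(series=[{"travel":[0,0,0.001],"angular":[0,0,0]},{"travel":[0,0,0.001],"angular":[0,0,0]},{"travel":[0,0,0],"angular":[0,0,0]}])

```text
time: 19.35
position: [0.5157, 0.0125, 0.1398]
tool_rot: [3.047, 0.765, -0.003]
ft_force: [-0.7, -0.4, -3.5]
grip_width: 0.177
```

Call:
servo_tool(series=[{"travel":[0,0,0.0005],"angular":[0,0,0]},{"travel":[0,0,0.0005],"angular":[0,0,0]},{"travel":[0,0,0],"angular":[0,0,0]}])

```text
time: 19.65
position: [0.5159, 0.0125, 0.1391]
tool_rot: [3.046, 0.765, -0.002]
ft_force: [-0.0, -0.2, -2.0]
grip_width: 0.166
```

Call:
servo_tool(series=[{"travel":[0,0,0.0007],"angular":[0,0,0]},{"travel":[0,0,0],"angular":[0,0,0]}])

```text
time: 19.85
position: [0.5159, 0.0125, 0.1391]
tool_rot: [3.046, 0.764, -0.002]
ft_force: [-3.1, 0.2, 4.7]
grip_width: 0.173
```

Contact at z = 0.139, as expected for a seated lid. Release.

Call:
servo_tool(series=[{"travel":[0,0,-0.0005],"angular":[0,0,0]},{"travel":[0,0,0],"angular":[0,0,0]},{"travel":[0,0,0],"angular":[0,0,0]},{"travel":[0,0,0],"angular":[0,0,0]},{"travel":[0,0,0],"angular":[0,0,0]}], claw=0.07)

```text
time: 20.35
position: [0.5159, 0.0125, 0.1386]
tool_rot: [3.047, 0.765, -0.002]
ft_force: [-0.8, 1.2, -0.2]
grip_width: 0.539
```

Call:
servo_tool(series=[{"travel":[0,0,0],"angular":[0,0,0]},{"travel":[0,0,-0.01],"angular":[0,0,0]},{"travel":[0,0,-0.03],"angular":[0,0,0]},{"travel":[0,0,-0.03],"angular":[0,0,0]},{"travel":[0,0,0],"angular":[0,0,0]}])

```text
time: 20.85
position: [0.5187, 0.0131, 0.2135]
tool_rot: [3.044, 0.764, 0.01]
ft_force: [-0.2, 0.3, 0.2]
grip_width: 0.802
```

Run:
```python
from h import *
rep()
im=ctrl.get_image('wrist');cv2.imwrite('pics/w18.png',im[:,:,::-1]);crop(im,160,130,360,280,4,'pics/w18c.png')
im=ctrl.get_image('scene');cv2.imwrite('pics/s18.png',im[:,:,::-1]);crop(im,210,150,320,250,6,'pics/s18c.png')
print(proj('wrist',[.5159,.0125,.151]),proj('wrist',[.5159,.0125,.124]))
```

```text
t 20.85 p [0.5187 0.0131 0.2135] az_y -61.82 z [ 0.0069 -0.0019 -1.    ] F [-0.2  0.3  0.2] g 0.802 q [ 0.65  0.1  -0.76  1.78  0.07  1.28 -1.21]
[258.16155208 214.58863137] [258.19324649 203.7920342 ]
```

View pics/w18c.png

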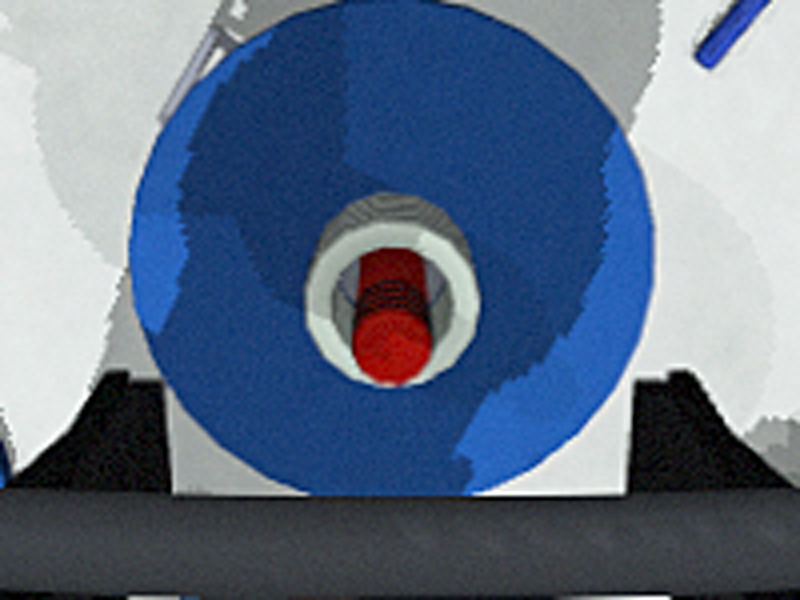

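View pics/s18c.png

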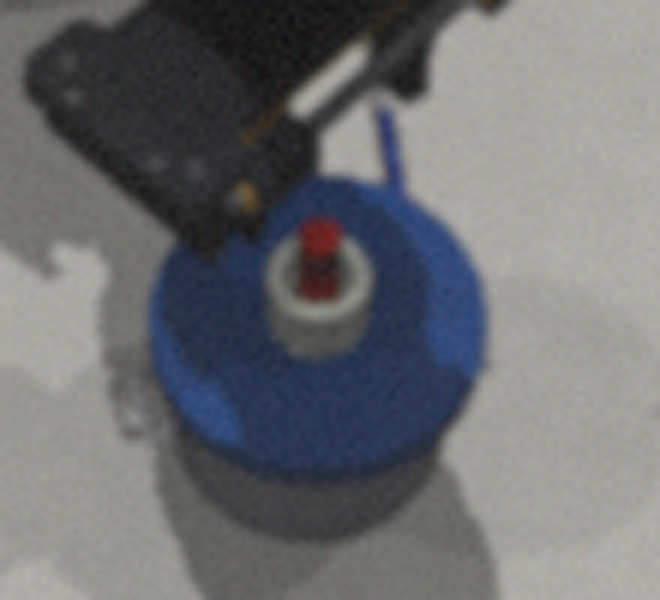

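The lids sit level on the canister. The knob top is at (258,217) and the collar is concentric with it at (258,206), matching the prediction. Settle, then descend on the collar.

Call:
servo_tool(series=[{"travel":[0,0,0],"angular":[0,0,0]},{"travel":[0,0,0],"angular":[0,0,0]}])

```text
time: 21.15
position: [0.5151, 0.0125, 0.2076]
tool_rot: [-3.047, -0.765, 0.005]
ft_force: [0.5, 0.7, 0.2]
grip_width: 0.805
```

Call:
servo_tool(series=[{"travel":[0,0,0.02],"angular":[0,0,0]},{"travel":[0,0,0.03],"angular":[0,0,0]},{"travel":[0,0,0.02],"angular":[0,0,0]},{"travel":[0,0,0],"angular":[0,0,0]},{"travel":[0,0,0],"angular":[0,0,0]}])

```text
time: 21.65
position: [0.5155, 0.0127, 0.1385]
tool_rot: [-3.047, -0.765, 0.004]
ft_force: [0.4, 0.6, 1.1]
grip_width: 0.804
```

Run:
```python
from h import *
rep()
im=ctrl.get_image('wrist');crop(im,160,170,360,320,4,'pics/w19c.png')
```

```text
t 21.65 p [0.5155 0.0127 0.1385] az_y -61.81 z [-2.5e-03 -3.0e-04 -1.0e+00] F [0.4 0.6 1.1] g 0.804 q [ 0.62  0.17 -0.76  1.88  0.13  1.15 -1.26]
```

View pics/w19c.png

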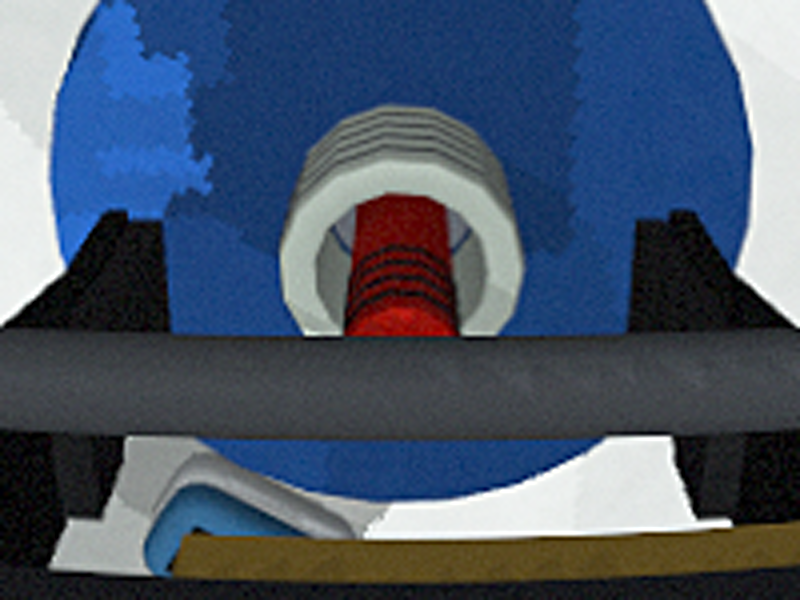

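The collar (crop column 401) is centred between the fingers (mid column 400). Down 29 mm.

Call:
servo_tool(series=[{"travel":[0,0,0.01],"angular":[0,0,0]},{"travel":[0,0,0.01],"angular":[0,0,0]},{"travel":[0,0,0.006],"angular":[0,0,0]},{"travel":[0,0,0.003],"angular":[0,0,0]},{"travel":[0,0,0],"angular":[0,0,0]}])

```text
time: 22.2
position: [0.5154, 0.0125, 0.1091]
tool_rot: [3.047, 0.765, -0.004]
ft_force: [-0.1, -0.3, 0.4]
grip_width: 0.805
```

Call:
servo_tool(series=[{"travel":[0,0,0],"angular":[0,0,0]},{"travel":[0,0,0],"angular":[0,0,0]},{"travel":[0,0,0],"angular":[0,0,0]},{"travel":[0,0,0],"angular":[0,0,0]},{"travel":[0,0,0],"angular":[0,0,0]}], claw=0.03, squeeze=25)

```text
time: 22.7
position: [0.5159, 0.0125, 0.1098]
tool_rot: [3.046, 0.764, -0.002]
ft_force: [0.3, -0.2, 0.8]
grip_width: 0.434
```

Call:
servo_tool(series=[{"travel":[0,0,0],"angular":[0,0,0]},{"travel":[0,0,0],"angular":[0,0,0]},{"travel":[0,0,0],"angular":[0,0,0]}])

```text
time: 23.0
position: [0.5158, 0.0125, 0.1098]
tool_rot: [3.046, 0.765, -0.002]
ft_force: [-0.6, -0.0, 1.4]
grip_width: 0.419
```

The grip stopped at 36.5 mm, which fits the 38 mm collar given the roughly 1 mm reading bias. Lift straight, gently at first.

Call:
servo_tool(series=[{"travel":[0,0,-0.002],"angular":[0,0,0]},{"travel":[0,0,-0.004],"angular":[0,0,0]},{"travel":[0,0,-0.006],"angular":[0,0,0]},{"travel":[0,0,-0.008],"angular":[0,0,0]},{"travel":[0,0,-0.01],"angular":[0,0,0]}])

```text
time: 23.5
position: [0.5157, 0.0126, 0.1404]
tool_rot: [3.047, 0.765, -0.003]
ft_force: [-0.4, -0.0, -1.8]
grip_width: 0.419
```

Run:
```python
from h import *
rep()
im=ctrl.get_image('wrist');crop(im,160,120,360,270,4,'pics/w20c.png')
im=ctrl.get_image('scene');crop(im,210,130,320,240,5,'pics/s20c.png')
```

```text
t 23.5 p [0.5157 0.0126 0.1404] az_y -61.82 z [-1.5e-03 -9.0e-04 -1.0e+00] F [-0.4 -0.  -1.8] g 0.419 q [ 0.63  0.17 -0.76  1.88  0.13  1.15 -1.26]
```

View pics/w20c.png

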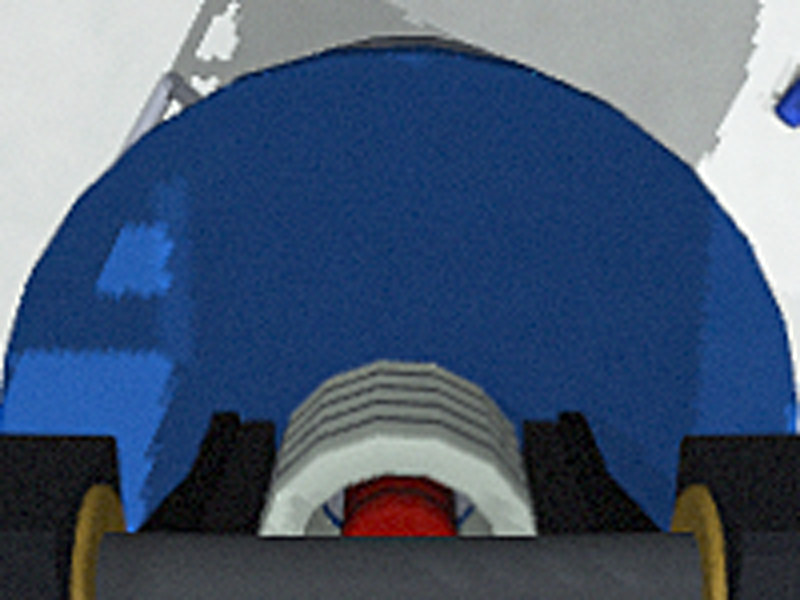

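View pics/s20c.png

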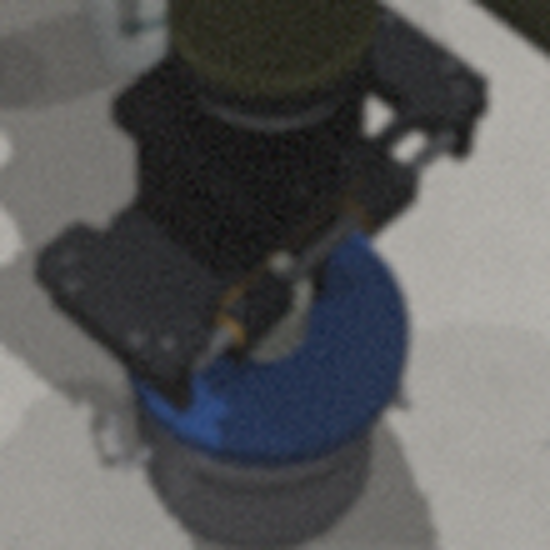

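Only the blue lid is rising: −1.8 N, and the knob is sinking inside the collar. Continue.

Call:
servo_tool(series=[{"travel":[0,0,-0.012],"angular":[0,0,0]},{"travel":[0,0,-0.015],"angular":[0,0,0]},{"travel":[0,0,-0.015],"angular":[0,0,0]},{"travel":[0,0,-0.015],"angular":[0,0,0]},{"travel":[0,0,-0.01],"angular":[0,0,0]}])

```text
time: 24.1
position: [0.5166, 0.0127, 0.2088]
tool_rot: [3.046, 0.764, 0.001]
ft_force: [-0.0, 0.2, -1.6]
grip_width: 0.422
```

Call:
servo_tool(series=[{"travel":[0,0,-0.005],"angular":[0,0,0]},{"travel":[0,0,0],"angular":[0,0,0]},{"travel":[0,0,0],"angular":[0,0,0]},{"travel":[0,0,0],"angular":[0,0,0]},{"travel":[0,0,0],"angular":[0,0,0]}])

```text
time: 24.6
position: [0.5155, 0.0126, 0.211]
tool_rot: [3.047, 0.765, -0.004]
ft_force: [-0.1, -0.2, -0.9]
grip_width: 0.42
```

Run:
```python
from h import *
rep()
for n in('wrist','scene','top'):
    im=ctrl.get_image(n);cv2.imwrite(f'pics/{n}21.png',im[:,:,::-1])
    if n=='scene':crop(im,190,100,330,240,4,'pics/s21c.png')
```

```text
t 24.6 p [0.5155 0.0126 0.211 ] az_y -61.82 z [-2.4e-03 -7.0e-04 -1.0e+00] F [-0.1 -0.2 -0.9] g 0.42 q [ 0.65  0.1  -0.76  1.79  0.07  1.29 -1.21]
```

View pics/s21c.png

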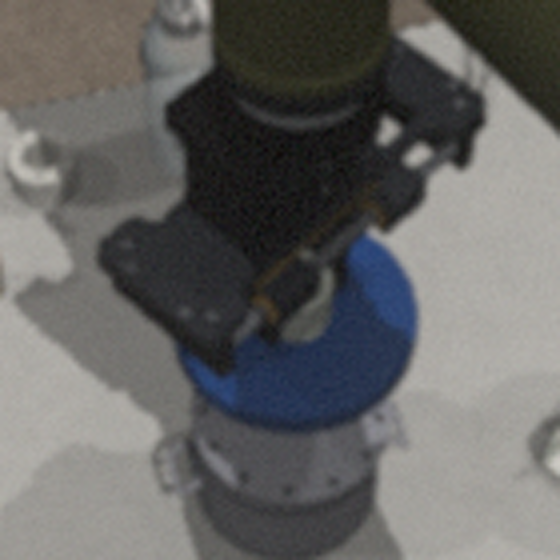

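View pics/wrist21.png

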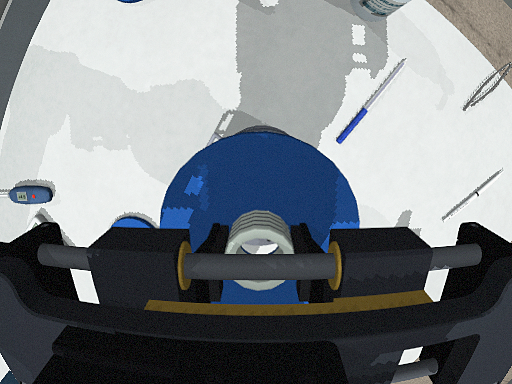

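View pics/top21.png

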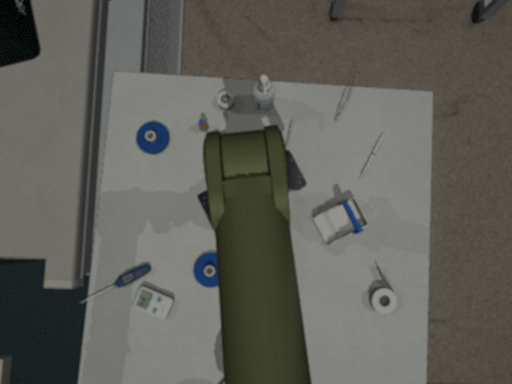

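View pics/scene21.png

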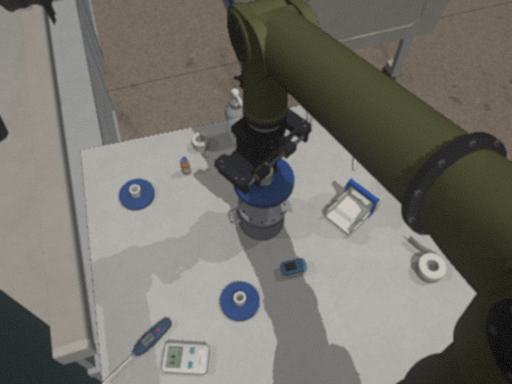

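The blue lid is 10 cm up and level, and the steel inner lid sits flat on the canister (crop (285,470)). The tray, gel bottle, vial and oximeter are in place. One last stillness check, then hand in.

Call:
servo_tool(series=[{"travel":[0,0,0],"angular":[0,0,0]},{"travel":[0,0,0],"angular":[0,0,0]},{"travel":[0,0,0],"angular":[0,0,0]}])

```text
time: 25.05
position: [0.5159, 0.0126, 0.2117]
tool_rot: [3.046, 0.765, -0.002]
ft_force: [1.1, 1.3, -2.4]
grip_width: 0.422
```

Run:
```python
from h import *
rep();print(abs(ctrl.get_state()['qd']).max())
print(ctrl.close_job())
```

```text
t 25.05 p [0.5159 0.0126 0.2117] az_y -61.82 z [-0.0012 -0.001  -1.    ] F [ 1.1  1.3 -2.4] g 0.422 q [ 0.65  0.1  -0.76  1.79  0.07  1.29 -1.21]
0.0014541362363199133
the job is handed in; nothing more can be done
None
```

I completed every step of the task and handed the job in at 25 s of the 72 s allowed; the interface gives no verdict.

- **Caps and tray:** I poured the four caps into the canister and counted all four inside in the top view. The empty tray stands upright at about (0.48, -0.22), roughly 23 cm from the canister axis, let go.
- **Lids:** I carried the nested lids by the red knob and set them down until light contact (about 5 N) at the height expected for a seated lid. I then let go. The knob and collar measured within about 1–2 mm of where they should be.
- **Blue lid:** I gripped it by the white collar and lifted it straight up about 10 cm. It is held still and level, with joint speeds under 0.002 rad/s and the load on the wrist that of the blue lid alone.
- **Last views:** The inner lid looks flat on the canister, and the gel bottle, oximeter and vial are where they started. I judged the inner lid's level by eye only, because its knob was hidden under the blue lid at the end.

**What went wrong or disagreed:** The first time I closed on the tray handle I lifted before the fingers had shut, so I went back down and gripped again; the tray was not disturbed. The cameras differed by 2–5 mm on the canister and lid positions, which was within the clearances.

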